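Open the double-door display cabinet

TASK

A marble candle stands in the way of the doors of the small glass display cabinet: first set it upright on the round stone tray. Then draw the bolt down and swing the bolted door wide open, and after it the other door, which its closing strip overlaps. Leave both doors standing open about square to the cabinet or wider, the candle on the tray, and the other stoneware where it was.

Things in the scene. Friction and masses are not known exactly. Their poses are not given: they have to be found in the camera images.
- cabinet_front (a point): Glass display cabinet in a dark steel frame, fixed, 322 mm wide, 235 tall, about 190 deep, its double door facing the robot. This point: on the table under the middle of the front opening. x points into the cabinet (away from the robot), y left along the front (to the bolted leaf), z up. Doors shut: outer faces at x = -14 mm.
- rail_edge (a point): Middle of the lower front edge of the steel rail that overhangs the doors, 330 mm wide, 205 to 235 mm above the table, at x = -47 mm in cabinet_front (axes as there). The handles stand only 20 mm in front of it, so take them with the tool leaning back to the robot 25 to 45 degrees.
- bolted_leaf (a joint): Opening angle (rad) of the left leaf: 0 shut, up to 1.75, free edge swinging out to the robot. Glass in steel frame, 148 mm wide, 14 thick, 22 to 202 mm above the table. A steel strip on its free edge reaches 13 mm over the front of the other leaf, which so cannot open first. Stiffish hinge (0.08 N m): stays where it is left.
- bolted_leaf_hinge (a point): On the vertical hinge axis of the bolted leaf, 112 mm above the table, at (0, +150) mm in cabinet_front. The frame turns with the leaf: its axes match those of cabinet_front when closed.
- bolt (a joint): How far the bolt is drawn down (m): 0 fully up in the rail, 0.035 fully down. It enters the rail by 17 mm at 0 and holds the leaf shut until drawn at least 20 mm; friction 3 N, stays where it is left.
- bolt_handle (a point): Middle of the bolt's handle: upright round steel bar 12 mm thick, 80 long, 53 mm in front of the leaf's face, joined to the bolt rod behind it by two 9 mm pins 30 mm above and below this point. At (-67, -105, +25) mm in bolted_leaf_hinge with the bolt up. Slides with the bolt, swings with the leaf: the same bar pulls the leaf open. Axes as bolted_leaf_hinge.
- plain_leaf (a joint): Opening angle (rad) of the right, overlapped leaf, without bolt: 0 shut, up to 1.75, free edge swinging out to the robot. Same size and hinge stiffness as the bolted leaf.
- plain_leaf_hinge (a point): On the vertical hinge axis of the plain leaf, 112 mm above the table, at (0, -150) mm in cabinet_front. The frame turns with the leaf: its axes match those of cabinet_front when closed.
- plain_handle (a point): Middle of the plain leaf's fixed handle: an upright round steel bar 12 mm thick, 80 mm long (40 mm to each side of this point), 53 mm in front of the leaf's face on two pins 30 mm above and below this point, at (-67, +105, +25) mm in plain_leaf_hinge. Axes as plain_leaf_hinge.
- candle: Marble candle tumbler, loose: a plain round cylinder 60 mm across and 75 mm tall (a wick 8 mm higher), about 0.4 kg, standing in front of the doors. Origin: centre of its underside, z up.
- tray_top (a point): Centre of the top of the round, flat stone tray (144 mm across, 12 mm thick, fixed on the table), at the robot's left or right. z up. The candle belongs near its middle.
- stone_box: Bystander, loose: green stone box with lid, 114 x 84 x 59 mm, on the other side from the tray. Origin: centre of its underside.
- dispenser: Bystander, loose: marble soap dispenser, 70 x 70 mm, 177 mm tall with its black pump, beside the cabinet. Origin: centre of its underside.
- footed_bowl: Bystander, loose: onyx candle bowl on a foot, 104 mm across, 95 mm tall, on the other side of the cabinet. Origin: centre of its underside.
- black_jar: Bystander, loose: black marble jar with a lid, 74 mm across, 75 mm tall, on the robot's side of the cabinet. Origin: centre of its underside.
Mind the look-alikes: they are no part of the job. Several things look just like the part that bears tray_top: the one meant starts farthest to the robot's left.

How it is judged:
On the way, in this order (a step that is already met when the one before it is completed fails the run):
1. the candle stands upright and released on the tray, both doors still shut (horizontal distance between candle and tray_top below 0.045 m and z of candle in the frame of tray_top between -0.006 and 0.006 m and angle between candle's own z axis and vertical below 0.1 rad and linear speed of candle below 0.02 m/s and contact force between candle and the fingers below 0.1 N and value of joint each of bolted_leaf, plain_leaf below 0.15 rad), for 0.2 s.
2. the bolt is drawn down out of the rail (value of joint bolt above 0.019 m), for 0.1 s.
3. the bolted door is wide open (at least 1.25 rad) while the other is still shut (value of joint bolted_leaf above 1.25 rad and value of joint plain_leaf below 0.15 rad), for 0.1 s.
At the end, for the whole second after the job is handed in: Both doors stand open by at least 1.25 rad (about 72 degrees) and at rest; the candle stands upright (within 0.1 rad) and still on the tray, its centre within 45 mm of the tray's (value of joint each of bolted_leaf, plain_leaf above 1.25 rad and velocity of joint bolted_leaf between -0.05 and 0.05 rad/s and velocity of joint plain_leaf between -0.05 and 0.05 rad/s and horizontal distance between candle and tray_top below 0.045 m and z of candle in the frame of tray_top between -0.006 and 0.006 m and angle between candle's own z axis and vertical below 0.1 rad and linear speed of candle below 0.02 m/s); the robot touches nothing.
It fails at once if the candle is tipped by more than 0.5 rad (angle between candle's own z axis and vertical above 0.5 rad).
It fails at once if the overlapped door is opened (over 0.2 rad) before the bolted door is well open (0.9 rad) (value of joint plain_leaf above 0.2 rad and value of joint bolted_leaf below 0.9 rad).
It fails at once if one of the other four pieces of stoneware is moved by more than 20 mm or tipped (distance of any of stone_box, dispenser, footed_bowl, black_jar from where it was at the start of the episode above 0.02 m or angle between any of stone_box, dispenser, footed_bowl, black_jar's own z axis and vertical above 0.2 rad).
It also fails if it takes over 72 s, if anything falls off the work surface, if the arm or the gripper's body presses on something with over 40 N, if the wrist force passes 120 N, or if a joint passes its speed limit or range.

ROBOT

A 6-joint arm with a two-finger parallel gripper is mounted at the origin on the work surface. World frame = base frame: x ahead of the robot, y to its left, z up, the work surface at z = 0. Lengths are in m, angles in rad, forces in N, time in s.
With the tool pointing down it reaches from about 0.375 to 0.9 m from the base axis. Payload 3.1 kg.
Tool frame: the origin (TCP) lies on the centre line of the jaws, within the pads' length; the fingertips stand 25 mm ahead of it and the grasp point (between the pads) lies 6 mm ahead of it (manip.tip_extent is the distance from the TCP to the fingertips, in m); z points along the fingers, y is the line along which they close (so a half turn about z gives the same grasp; the last joint's range is limited). The gripper opens to 85 mm and grips with 20 to 120 N. Pads are 22 mm wide; open, the fingers measure 114 mm over their backs; the gripper's body (76 mm by 85 mm) begins 54 mm behind the grasp point. The pads swing forward as they close: fully open they stand 13 mm farther back than shut.
Start: joints at [1.161, 0.527, 1.433, -0, 1.181, -0.178], TCP at [0.143, 0.608, 0.256] pointing down, gripper open.
Joint ranges: [-3.08, 3.08], [-0.75, 2.2], [0.22, 2.44], [-1.43, 4.57], [0, 2.65], [-2.85, 2.85]. Speed limits (rad/s): [2.79, 2.79, 3.14, 3.14, 3.14, 3.14].

INTERFACE

Orientations are given as a unit quaternion [x, y, z, w].
In Python, from station import readout, imaging, order, manip gives the robot as it stands.
- The arm moves only by the tool move_arm, never from a script. Its argument "rows" is a list of rows, each a list of 7 numbers: the turn, a rotation vector about the tool's x, y, z in degrees, then the shift along the tool's x, y, z in mm, then the closure, from 0 (fully open) to 1 (shut). A call has 1 to 12 rows; each row is the pose to reach, as a shift and turn from the pose commanded when the call began, along the tool's axes at that moment; what a row does not reach only later rows make up. A row lasts 1/12 s, in which the tool goes at most 41.7 mm and 7.16 degrees, less where a joint would pass 70% of its speed; a pose out of reach is approached as far as the arm can. A call with a gripper value outside its range is refused whole. The fingers move at their own pace and stop on an object; "squeeze" is the grip in N (left out, the last holds). Time passes only in rows, so rows that repeat a pose let the fingers close. It gives the time, the measured TCP pose, the force, the opening and the grip force at its end, in the units of the state.
- readout.sense(): the state, without advancing time (a new reading comes with each control period).
- imaging.snapshot(name): name is "scene" or "top" or "wrist"; returns a dict with "img" (400x640x3 uint8, red, green, blue), "z_map" (400x640 float32, m along the optical axis (not along the pixel's ray), 0 where there is no reading), "fovy" (degrees; the focal length in pixels is half the picture's height over the tangent of half this angle, whatever the lens; pixels are square), "cx", "cy" (the principal point, pixels), "rvec" (rotation vector, rad) and "tvec" (3), from world to camera coordinates, as OpenCV has them. Camera axes: x right, y down, z forward; pixel columns grow to the right and rows downward; lengths in m; the calibration is good to about 2 mm. A picture is of the moment at which its call begins.
- order.sign_off(): hands the job in; it is judged then, once.
The state is a dict: "t": time; "q": joint angles; "qd": joint speeds; "tau": joint torques, N m; "tcp_pos": TCP position; "tool_rot": TCP orientation; "force": force on the tool from outside, world axes, zero at the start; "ft_torque": the same for the moment, N m; "finger_gap": opening from 0.0 (shut) to 1.0 (fully open); "gripper_force": force on a finger pad.
Only numpy, scipy, OpenCV 4.12 (cv2) and the standard library are available. Lean on these libraries where they do the work, as an engineer would, in place of code of your own. Each camera call takes 0.05 s, during which the arm holds its last target. There are 200 camera calls.

## Working session

There is one attempt and no reset: what is moved stays moved. The work goes in short steps, Python scripts to look and compute and a tool call to move; the robot and the scene stay as the last step left them, time stands still between calls to the robot, and variables do not carry over. Pictures are saved under pics/ and viewed, at most 10 in all, crops included, and the job is handed in when it is done.

Besides the shell and the picture viewer there is one more tool, called after "Call:" as name(argument=value, ...) on one line, values as JSON. move_arm: Moves the arm, as the interface text tells. Its arguments: {"type":"object","properties":{"rows":{"type":"array"},"squeeze":{"type":"number"}},"required":["rows"]}

```bash
mkdir -p pics; ls; cat > h.py <<'E'
import numpy as np, cv2
from scipy.spatial.transform import Rotation as R
from station import readout, imaging, order, manip
def snap(n,save=None):
    s=imaging.snapshot(n)
    if save: cv2.imwrite('pics/'+save,s['img'][:,:,::-1])
    return s
def cloud(s):
    z=s['z_map']; h,w=z.shape; f=h/2/np.tan(np.radians(s['fovy'])/2)
    v,u=np.mgrid[:h,:w]
    p=np.stack([(u-s['cx'])/f*z,(v-s['cy'])/f*z,z],-1)
    M=R.from_rotvec(np.ravel(s['rvec'])).as_matrix()
    P=(p-np.ravel(s['tvec']))@M
    P[z==0]=np.nan
    return P
E
python3 - <<'E'
from h import *
for n in ['scene','top']:
    s=snap(n,n+'1.png'); np.savez(n+'.npz',P=cloud(s),img=s['img'])
    print(n,s['fovy'],s['cx'],s['cy'],np.ravel(s['rvec']),np.ravel(s['tvec']))
print(readout.sense())
E
```

```text
pics
scene 43.75800315137834 325.0370219931758 207.10506025394614 [ 1.30229885  2.29402106 -0.90579998] [ 0.24527048 -0.18957967  1.76524719]
top 51.853028519432804 318.3420141008656 200.41914276867965 [ 2.09046765 -2.14211469  0.17303798] [0.02851719 0.46204844 1.12926155]
{'t': 0.1, 'q': array([ 1.16151488e+00,  5.28366120e-01,  1.43380143e+00, -3.07286102e-05,
        1.18139355e+00, -1.78524519e-01]), 'qd': array([-0.00056198, -0.0014738 , -0.00277872, -0.00120095, -0.00219482,
       -0.00145759]), 'tau': array([ 3.94882973e-04, -4.43304133e+01, -1.78586680e+01, -2.28289182e-04,
        3.92262067e-03, -1.00360143e-05]), 'tcp_pos': array([0.14269448, 0.60786797, 0.2554271 ]), 'tool_rot': array([ 1.15116781e-01,  9.93351478e-01, -9.46136327e-04, -2.71520619e-04]), 'force': array([-0.31951435,  0.59690046, -0.20787486]), 'ft_torque': array([-0.00268697,  0.01116832,  0.08015337]), 'gripper_force': 0.0, 'finger_gap': 0.9999770507402285}
```

View pics/scene1.png

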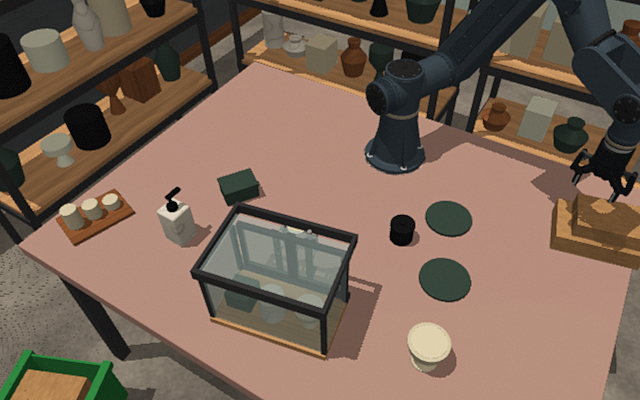

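View pics/top1.png

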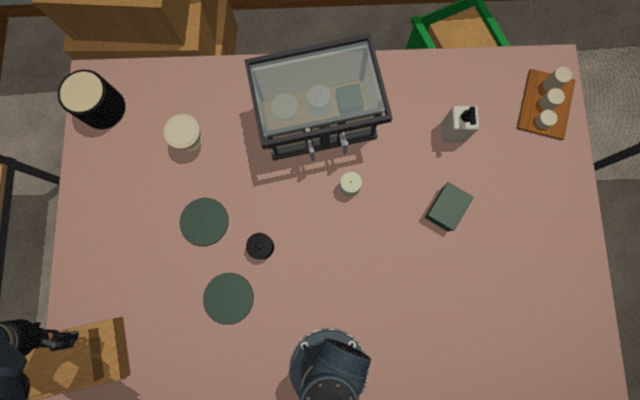

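The top view shows the cabinet (318,95) with handles at (310,145) and (343,140), and the robot base at (330,365).
- **Tray candidates:** the discs at (204,221) and (228,298). The first looks farther left.
- **Candle candidates:** the tumbler at (350,183) in front of the doors, and three tumblers on the board at (560,75), (553,98) and (547,120). The first one fits the description.

I'll measure these next and check the choice in a crop.

```bash
python3 - <<'E'
from h import *
d=np.load('top.npz');P=d['P'];img=d['img']
def reg(u0,u1,v0,v1,zl,zh):
    Q=P[v0:v1,u0:u1].reshape(-1,3);Q=Q[(Q[:,2]>zl)&(Q[:,2]<zh)]
    c,r=cv2.minEnclosingCircle(Q[:,:2].astype(np.float32))
    return len(Q),Q.mean(0).round(4),np.round(c,4),round(r,4),np.percentile(Q[:,2],[2,50,98]).round(4)
print('table',np.nanmedian(P[260:340,420:560,2]))
for n,a in dict(trayA=(175,235,192,252,.006,.03),trayB=(198,260,268,328,.006,.03),candle=(335,366,168,200,.06,.08),jar=(240,280,228,265,.05,.09),box=(415,480,175,240,.045,.08),disp=(440,485,95,150,.05,.2),bowl=(155,210,105,160,.07,.11)).items(): print(n,reg(*a))
# cabinet: rail top
Q=P[30:160,235:400].reshape(-1,3)
q=Q[(Q[:,2]>.228)&(Q[:,2]<.245)]
r=cv2.minAreaRect((q[:,:2]*1000).astype(np.float32));print('rail top',len(q),r,cv2.boxPoints(r).round(1).tolist())
# handles z 0.1-0.19
for a in [(300,318,130,165),(335,352,125,160)]:
    Q=P[a[2]:a[3],a[0]:a[1]].reshape(-1,3);q=Q[(Q[:,2]>.1)&(Q[:,2]<.195)];print(len(q),q.round(3)[:30].tolist())
c=cv2.resize(img[110:260,180:400],None,fx=3,fy=3,interpolation=cv2.INTER_CUBIC);cv2.imwrite('pics/crop.png',c[:,:,::-1])
E
```

```text
table 1.478743360724033e-05
trayA (1889, array([0.4146, 0.3534, 0.0126]), array([0.4171, 0.361 ]), 0.1098, array([0.0073, 0.0126, 0.0172]))
trayB (2102, array([0.1951, 0.278 , 0.0126]), array([0.2003, 0.276 ]), 0.1063, array([0.0075, 0.0126, 0.0173]))
candle (359, array([ 0.5061, -0.0747,  0.0751]), array([ 0.5074, -0.0753]), 0.0303, array([0.0662, 0.0754, 0.0795]))
jar (567, array([0.3364, 0.1822, 0.0678]), array([0.3369, 0.1829]), 0.037, array([0.0616, 0.0674, 0.0761]))
box (1253, array([ 0.4339, -0.3492,  0.0588]), array([ 0.4356, -0.3501]), 0.0689, array([0.0533, 0.0589, 0.0633]))
disp (976, array([ 0.6575, -0.3811,  0.1175]), array([ 0.6684, -0.3909]), 0.047, array([0.0545, 0.1231, 0.1787]))
bowl (1017, array([0.6616, 0.3976, 0.0957]), array([0.6637, 0.4002]), 0.0525, array([0.0811, 0.0962, 0.1007]))
rail top 2156 ((713.7265625, 11.243499755859375), (239.04263305664062, 330.5148620605469), 10.753151893615723) [[565.5, 151.3000030517578], [627.0999755859375, -173.39999389648438], [862.0, -128.8000030517578], [800.2999877929688, 195.89999389648438]]
114 [[0.619, 0.055, 0.193], [0.
[... 666 characters left out ...]
33, 0.165], [0.641, -0.036, 0.164], [0.618, -0.056, 0.171], [0.635, -0.045, 0.118], [0.635, -0.048, 0.118], [0.618, -0.048, 0.166], [0.616, -0.051, 0.171], [0.614, -0.053, 0.176], [0.616, -0.056, 0.17], [0.633, -0.04, 0.115], [0.635, -0.042, 0.11], [0.635, -0.045, 0.111], [0.635, -0.048, 0.111], [0.634, -0.051, 0.113], [0.613, -0.051, 0.172], [0.613, -0.053, 0.172], [0.614, -0.056, 0.169], [0.633, -0.04, 0.108], [0.635, -0.043, 0.104], [0.634, -0.045, 0.105], [0.632, -0.048, 0.111], [0.631, -0.051, 0.112], [0.61, -0.051, 0.172], [0.612, -0.053, 0.167], [0.609, -0.056, 0.174], [0.612, -0.059, 0.167], [0.629, -0.048, 0.11], [0.629, -0.05, 0.112], [0.609, -0.051, 0.167], [0.606, -0.053, 0.175]]
```

View pics/crop.png

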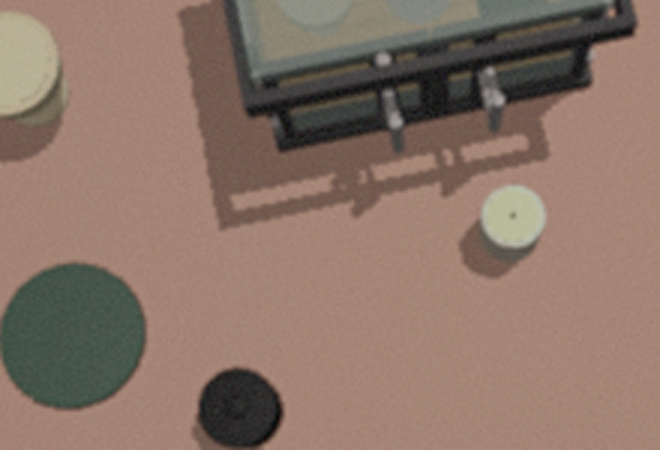

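The crop confirms the lone wick-topped tumbler, at about (512,217) in the crop, in front of the right door. Tray A (72,335) lies farther left than tray B (y = 0.353 against 0.278). Next I'll refine the tray and handle positions and work out the first move.

```bash
cat >> h.py <<'E'
def rel(pos,Rt=None):
    s=readout.sense(); R0=R.from_quat(s['tool_rot']); Rt=R0 if Rt is None else Rt
    d=R0.inv().apply(np.array(pos)-s['tcp_pos'])*1000
    r=np.degrees((R0.inv()*Rt).as_rotvec())
    print('t',round(s['t'],2),'tcp',s['tcp_pos'].round(4),'gap',round(s['finger_gap'],3),'turn',r.round(1),'shift',d.round(1), 'norm',np.linalg.norm(d).round(0)); return r,d
CX=np.array([.9825,.1864,0]);CY=np.array([-.1864,.9825,0]);C0=np.array([.6425,-.0023,0])
def cab(x,y,z): return C0+CX*x+CY*y+np.array([0,0,z])
E
python3 - <<'E'
from h import *
d=np.load('top.npz');P=d['P'];img=d['img'].astype(int)
m=(img[...,1]>img[...,0]+8)&(np.abs(P[...,2]-.012)<.01)
m[:,:170]=0;m[:185]=0;m[255:]=0;m[:,240:]=0
Q=P[m];c,r=cv2.minEnclosingCircle(Q[:,:2].astype(np.float32));print('tray',Q.mean(0),c,r)
print(((Q.max(0)+Q.min(0))/2))
for u0,u1 in [(300,318),(335,352)]:
    Q=P[125:165,u0:u1].reshape(-1,3);q=Q[(Q[:,2]>.09)&(Q[:,2]<.185)&(Q[:,0]<.598)];print(len(q),np.median(q,0),q.round(3)[:25].tolist())
print(cab(-67,45,137e-0) if 0 else (cab(-.067,.045,.137),cab(-.067,-.045,.137)))
rel([.5072,-.0752,.2])
E
```

```text
tray [0.41464888 0.35342623 0.01271914] (0.414975106716156, 0.35377809405326843) 0.0695582926273346
[0.41409365 0.35346277 0.01209497]
83 [0.56784301 0.03078145 0.16839482] [[0.597, 0.038, 0.17], [0.597, 0.036, 0.17], [0.597, 0.033, 0.171], [0.598, 0.031, 0.168], [0.594, 0.038, 0.17], [0.594, 0.036, 0.17], [0.595, 0.033, 0.168], [0.594, 0.031, 0.17], [0.593, 0.039, 0.165], [0.591, 0.036, 0.171], [0.591, 0.033, 0.171], [0.59, 0.031, 0.173], [0.589, 0.036, 0.168], [0.588, 0.033, 0.172], [0.587, 0.031, 0.174], [0.586, 0.036, 0.17], [0.585, 0.033, 0.174], [0.586, 0.031, 0.17], [0.583, 0.036, 0.173], [0.583, 0.033, 0.172], [0.584, 0.031, 0.168], [0.584, 0.028, 0.169], [0.581, 0.036, 0.17], [0.581, 0.034, 0.168], [0.58, 0.031, 0.173]]
61 [ 0.58314312 -0.05755873  0.15831101] [[0.597, -0.053, 0.171], [0.596, -0.055, 0.172], [0.596, -0.058, 0.172], [0.597, -0.061, 0.17], [0.595, -0.053, 0.168], [0.592, -0.055, 0.175], [0.591, -0.057, 0.181], [0.593, -0.06, 0.172], [0.589, -0.055, 0.177], [0.589, -0.057, 0.177], [0.59, -0.06, 0.175], [0.589, -0.063, 0.176], [0.586, -0.055, 0.177], [0.584, -0.057, 0.183], [0.587, -0.06, 0.175], [0.587, -0.063, 0.176], [0.584, -0.055, 0.175], [0.584, -0.057, 0.176], [0.584, -0.06, 0.176], [0.585, -0.063, 0.173], [0.589, -0.053, 0.153], [0.582, -0.055, 0.174], [0.582, -0.057, 0.173], [0.582, -0.06, 0.173], [0.583, -0.063, 0.171]]
(array([0.5682845, 0.0294237, 0.137    ]), array([ 0.5850605, -0.0590013,  0.137    ]))
t 0.1 tcp [0.1427 0.6079 0.2554] gap 1.0 turn [0. 0. 0.] shift [-511.1 -581.5   56.4] norm 776.0
```

Call:
move_arm(rows=[[0,0,0,-511,-581,50,0],[0,0,0,-511,-581,50,0],[0,0,0,-511,-581,50,0],[0,0,0,-511,-581,50,0],[0,0,0,-511,-581,50,0],[0,0,0,-511,-581,50,0],[0,0,0,-511,-581,50,0],[0,0,0,-511,-581,50,0],[0,0,0,-511,-581,50,0],[0,0,0,-511,-581,50,0],[0,0,0,-511,-581,50,0],[0,0,0,-511,-581,50,0]])

```text
t: 1.1
tcp_pos: [0.3784, 0.1664, 0.2239]
tool_rot: [0.115, 0.993, 0.0, -0.0]
force: [0.6, 0.5, 0.0]
finger_gap: 1.002
gripper_force: 0.0
```

```bash
python3 -c "
from h import *
rel([.5072,-.0752,.2])"
```

```text
t 1.1 tcp [0.3784 0.1664 0.2239] gap 1.002 turn [0. 0. 0.] shift [-180.7 -205.7   23.9] norm 275.0
```

Call:
move_arm(rows=[[0,0,0,-181,-206,24,0],[0,0,0,-181,-206,24,0],[0,0,0,-181,-206,24,0],[0,0,0,-181,-206,24,0],[0,0,0,-181,-206,24,0],[0,0,0,-181,-206,24,0],[0,0,0,-181,-206,24,0],[0,0,0,-181,-206,24,0],[0,0,0,-181,-206,24,0],[0,0,0,-181,-206,24,0]])

```text
t: 1.93
tcp_pos: [0.506, -0.073, 0.1995]
tool_rot: [0.115, 0.993, 0.0, -0.001]
force: [-0.6, 0.5, 0.1]
finger_gap: 1.0
gripper_force: 0.0
```

```bash
python3 -c "
from h import *
rel([.5072,-.0752,.049])
s=snap('wrist','w1.png');P=cloud(s);m=(P[...,2]>.066)&(P[...,2]<.078)
q=P[m];c,r=cv2.minEnclosingCircle(q[:,:2].astype(np.float32));print(c,r,len(q))"
```

```text
t 1.93 tcp [ 0.506  -0.073   0.1995] gap 1.0 turn [0. 0. 0.] shift [ -2.1  -1.9 150.5] norm 151.0
(0.619819164276123, -0.13540640473365784) 0.2881743907928467 5015
```

Call:
move_arm(rows=[[0,0,0,-2,-2,40,0],[0,0,0,-2,-2,75,0],[0,0,0,-2,-2,105,0],[0,0,0,-2,-2,130,0],[0,0,0,-2,-2,145,0],[0,0,0,-2,-2,150,0],[0,0,0,-2,-2,150,0],[0,0,0,-2,-2,150,0.5],[0,0,0,-2,-2,150,0.6],[0,0,0,-2,-2,150,0.6],[0,0,0,-2,-2,150,0.6],[0,0,0,-2,-2,150,0.6]], squeeze=40)

```text
t: 2.98
tcp_pos: [0.5094, -0.0759, 0.0516]
tool_rot: [0.115, 0.993, -0.0, 0.001]
force: [0.8, 3.2, 6.7]
finger_gap: 0.694
gripper_force: 43.8
```

```bash
python3 -c "
from h import *
s=readout.sense();print(s['gripper_force'],s['finger_gap'])
rel([.5072,-.0752,.13]);rel([.4145,.3535,.13])"
```

```text
43.76322090625763 0.6935583154736006
t 2.98 tcp [ 0.5094 -0.0759  0.0516] gap 0.694 turn [0. 0. 0.] shift [  2.    0.2 -78.4] norm 78.0
t 2.98 tcp [ 0.5094 -0.0759  0.0516] gap 0.694 turn [0. 0. 0.] shift [190.3 396.3 -78.8] norm 447.0
```

Call:
move_arm(rows=[[0,0,0,0,0,-25,0.6],[0,0,0,0,0,-55,0.6],[0,0,0,10,5,-78,0.6],[0,0,0,25,30,-82,0.6],[0,0,0,42,62,-82,0.6],[0,0,0,59,94,-82,0.6],[0,0,0,75,128,-82,0.6],[0,0,0,92,162,-82,0.6],[0,0,0,107,197,-82,0.6],[0,0,0,122,232,-82,0.6],[0,0,0,138,267,-82,0.6],[0,0,0,150,298,-82,0.6]])

```text
t: 3.98
tcp_pos: [0.429, 0.2502, 0.1321]
tool_rot: [0.115, 0.993, -0.0, -0.001]
force: [0.3, 0.3, -4.4]
finger_gap: 0.694
gripper_force: 46.3
```

```bash
python3 -c "
from h import *
rel([.4145,.3535,.13])"
```

```text
t 3.98 tcp [0.429  0.2502 0.1321] gap 0.694 turn [0. 0. 0.] shift [37.6 97.3  2.1] norm 104.0
```

Call:
move_arm(rows=[[0,0,0,12,31,0,0.6],[0,0,0,24,62,0,0.6],[0,0,0,34,87,1,0.6],[0,0,0,38,97,10,0.6],[0,0,0,38,97,30,0.6],[0,0,0,38,97,45,0.6],[0,0,0,38,97,55,0.6],[0,0,0,38,97,60,0.6],[0,0,0,38,97,62,0.6],[0,0,0,38,97,62,0.6]])

```text
t: 4.82
tcp_pos: [0.4161, 0.351, 0.0698]
tool_rot: [0.116, 0.993, -0.0, -0.0]
force: [1.1, -0.2, -3.6]
finger_gap: 0.69
gripper_force: 46.3
```

```bash
python3 -c "
from h import *
rel([.4145,.3535,.0636])
s=snap('scene');P=cloud(s)
q=P.reshape(-1,3);q=q[(np.hypot(q[:,0]-.4145,q[:,1]-.3535)<.036)]
print(np.percentile(q[q[:,2]<.12][:,2],[1,5,50]), readout.sense()['force'])"
```

```text
t 4.82 tcp [0.4161 0.351  0.0698] gap 0.69 turn [0. 0. 0.] shift [2.1 2.1 6.2] norm 7.0
[0.00728307 0.00949057 0.06936737] [ 0.20097921  0.34766314 -4.85232415]
```

Call:
move_arm(rows=[[0,0,0,1,2,3,0.6],[0,0,0,1,2,5,0.6],[0,0,0,1,2,6,0.6],[0,0,0,1,2,6.5,0.6],[0,0,0,1,2,6.5,0.6],[0,0,0,1,2,6.5,0.6]])

```text
t: 5.37
tcp_pos: [0.4155, 0.3537, 0.0637]
tool_rot: [0.115, 0.993, 0.0, 0.0]
force: [-0.5, -0.7, -3.5]
finger_gap: 0.691
gripper_force: 46.5
```

Call:
move_arm(rows=[[0,0,0,0,0,0.7,0.6],[0,0,0,0,0,1.2,0.6],[0,0,0,0,0,1.2,0.6]])

```text
t: 5.62
tcp_pos: [0.4154, 0.3538, 0.0637]
tool_rot: [0.115, 0.993, 0.0, 0.0]
force: [-1.3, -1.1, 6.7]
finger_gap: 0.695
gripper_force: 47.3
```

Call:
move_arm(rows=[[0,0,0,0,0,0.5,0.25],[0,0,0,0,0,0.5,0],[0,0,0,0,0,0,0],[0,0,0,0,0,0,0],[0,0,0,0,0,0,0],[0,0,0,0,0,-20,0],[0,0,0,0,0,-50,0],[0,0,0,0,0,-90,0],[0,0,0,0,0,-120,0],[0,0,0,0,0,-130,0],[0,0,0,0,0,-130,0]])

```text
t: 6.53
tcp_pos: [0.4171, 0.3546, 0.1953]
tool_rot: [0.115, 0.993, 0.002, 0.003]
force: [-0.2, 0.6, 0.8]
finger_gap: 1.002
gripper_force: 0.0
```

```bash
python3 -c "
from h import *
s=snap('top');P=cloud(s)
q=P.reshape(-1,3);q=q[(np.hypot(q[:,0]-.4145,q[:,1]-.3535)<.05)&(abs(q[:,2]-.087)<.006)]
print(len(q),q.mean(0) if len(q) else '')
s=snap('scene','s2.png');P=cloud(s)
q=P.reshape(-1,3);q=q[(np.hypot(q[:,0]-.4145,q[:,1]-.3535)<.05)&(abs(q[:,2]-.087)<.006)]
print(len(q),q.mean(0) if len(q) else '')
# tool target: lean-back: z tool = forward+down
# tool axis: tilt a from vertical, pointing into cabinet (away from robot)
"

```

```text
198 [0.40100197 0.35382953 0.08794516]
332 [0.41628918 0.35558501 0.0866848 ]
```

View pics/s2.png

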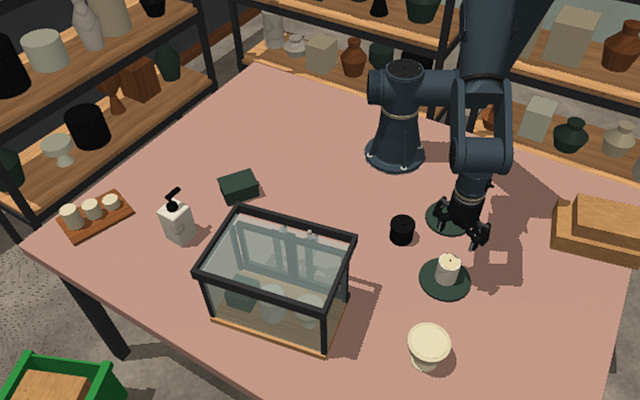

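The picture shows the candle upright at (448,270) on the left tray (445,280), with nothing else disturbed. Now the bolt handle.

```bash
cat >> h.py <<'E'
def tool(tilt,yaw): # yaw about z relative to the cabinet x (deg), tilt from vertical
    a=np.radians(tilt);w=np.radians(10.75+yaw);f=np.array([np.cos(w),np.sin(w),0]);l=np.array([-f[1],f[0],0])
    z=np.sin(a)*f-np.cos(a)*np.array([0,0,1]);x=np.cross(l,z)
    return R.from_matrix(np.stack([x,l,z],1))
def grasp(p,tilt,yaw,back=0.):
    T=tool(tilt,yaw); return rel(np.array(p)-T.as_matrix()[:,2]*(.006+back),T)
E
python3 -c "
from h import *
grasp(cab(-.067,.045,.135),40,0,.08)"
```

```text
t 6.63 tcp [0.4149 0.3534 0.1918] gap 1.001 turn [ -8.4 -39.5 -23. ] shift [-172.9 -302.7   -9. ] norm 349.0
```

Call:
move_arm(rows=[[0,0,0,-15,-28,-8,0],[0,0,0,-32,-56,-12,0],[-1,-5,-3,-48,-84,-14,0],[-2,-10,-6,-65,-114,-14,0],[-3,-15,-9,-82,-144,-14,0],[-4.2,-20,-11.5,-99,-174,-14,0],[-5.3,-25,-14.5,-116,-204,-13,0],[-6.4,-30,-17.5,-133,-234,-12,0],[-7.5,-35,-20.4,-149,-262,-11,0],[-8.4,-39.5,-23,-164,-288,-10,0],[-8.4,-39.5,-23,-173,-303,-9,0],[-8.4,-39.5,-23,-173,-303,-9,0]])

```text
t: 7.63
tcp_pos: [0.4916, 0.1136, 0.2078]
tool_rot: [-0.048, 0.965, 0.049, 0.252]
force: [-0.2, 0.3, 0.3]
finger_gap: 0.998
gripper_force: 0.0
```

```bash
python3 -c "
from h import *
grasp(cab(-.067,.045,.135),40,0)
s=snap('wrist','w2.png');print(readout.sense()['q'].round(2))
P=cloud(s)
q=P.reshape(-1,3);rel0=(q-C0);cx=rel0@CX;cy=rel0@CY
for y in(.045,-.045):
  m=(abs(cx+.067)<.012)&(abs(cy-y)<.02)&(q[:,2]>.10)&(q[:,2]<.17);print(m.sum(),np.median(cx[m]),np.median(cy[m]),q[m][:,2].max(initial=0))"
```

```text
t 7.63 tcp [0.4916 0.1136 0.2078] gap 0.998 turn [  1.  -10.3  -5.6] shift [-24.  -97.4  84.2] norm 131.0
[-0.09  0.36  2.13  0.82  0.22 -2.52]
1130 -0.07117666291047546 0.048045556753341614 0.1699223778028987
1523 -0.07003727904040839 -0.04044239434082719 0.16998500525320195
```

View pics/w2.png

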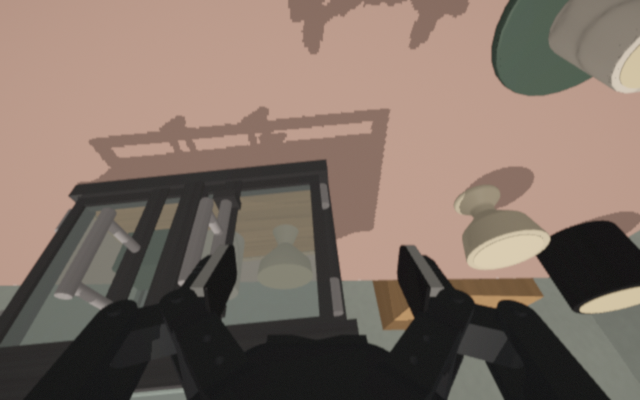

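The wrist picture shows the cabinet upside down, the bolt bar at (205,240), the plain bar at (90,250), and the open fingers at (215,275) and (415,270). Joint 5 is near 0, which is a wrist singularity. I'll fit a simple kinematic model so I can choose tilt and yaw safely.

```bash
cat >> h.py <<'E'
from scipy.optimize import least_squares
def fk(q,L):
    L1,L2,Lt,h,e=L
    A=R.from_euler('z',q[0]); B=A*R.from_euler('y',q[1]); F=A*R.from_euler('y',q[1]+q[2])
    T=F*R.from_euler('z',q[3])*R.from_euler('y',q[4])*R.from_euler('z',q[5])
    return np.array([0,0,h])+B.apply([0,0,L1])+F.apply([e,0,L2])+T.apply([0,0,Lt]),T
E
python3 - <<'E'
from h import *
s=readout.sense()
D=[(np.array([1.16151488e+00,5.28366120e-01,1.43380143e+00,-3.07e-05,1.18139,-.178524519]),np.array([.14269448,.60786797,.2554271]),R.from_quat([.115116781,.993351478,-.000946,-.00027])),(s['q'],s['tcp_pos'],R.from_quat(s['tool_rot']))]
for q,p,T in D: print((fk(q,[0]*5)[1].inv()*T).as_rotvec().round(3))
f=lambda L:np.concatenate([fk(q,L)[0]-p for q,p,T in D])
for e in (0,1):
  r=least_squares(lambda L:f(np.r_[L[:4],L[4]*e]),[.42,.4,.25,.2,0]);print(r.x.round(4),r.fun.round(4))
E
```

```text
[0.    0.    1.571]
[-0.    -0.     1.571]
[0.5939 0.313  0.2571 0.1216 0.    ] [ 0.0914 -0.0682  0.0026  0.0284 -0.1162 -0.0026]
[-0.0187  0.9685  0.9777  2.2717  0.7063] [ 0.1019 -0.0442 -0.     -0.     -0.      0.    ]
```

```bash
python3 - <<'E'
t=open('h.py').read()
t=t.replace("F.apply([e,0,L2])","F.apply([0,e,L2])").replace("T.apply([0,0,Lt]),T","T.apply([0,0,Lt]),T*R.from_euler('z',90,degrees=True)")
open('h.py','w').write(t)
from h import *
s=readout.sense()
D=[(np.array([1.16151488e+00,5.28366120e-01,1.43380143e+00,-3.07e-05,1.18139,-.178524519]),np.array([.14269448,.60786797,.2554271]),None),(s['q'],s['tcp_pos'],None)]
f=lambda L:np.concatenate([fk(q,L)[0]-p for q,p,T in D])
r=least_squares(f,[.42,.4,.25,.2,.1]);L=r.x;print(L.round(4),r.fun.round(4))
lo=np.array([-3.08,-.75,.22,-1.43,0,-2.85]);hi=np.array([3.08,2.2,2.44,4.57,2.65,2.85])
def ik(p,T,q0):
    g=lambda q:np.r_[(fk(q,L)[0]-p)*5,(fk(q,L)[1].inv()*T).as_rotvec()]
    r=least_squares(g,np.clip(q0,lo+.01,hi-.01),bounds=(lo,hi));return r.x,r.cost
for tilt in (25,30,35):
  for y0,rate in ((0,.7),(0,1.),(-20,.7),(20,.8)):
    q=s['q'];o=[]
    for th in range(0,85,12):
        a=np.radians(th);c,sn=np.cos(a),np.sin(a);x,y=-.067,-.105
        p=cab(x*c+y*sn,.15-x*sn+y*c,.105); T=tool(tilt,y0-rate*th)
        best=min((ik(p-T.as_matrix()[:,2]*.006,T,q+np.array(k)) for k in ([0]*6,[0,0,0,-1,.3,1],[0,0,0,2,.3,-2],[0,0,0,-.5,.5,3])),key=lambda b:(b[1]>1e-4,np.abs(b[0]-q).sum()))
        q=best[0];o.append((q.round(2).tolist(),round(best[1],5)))
    print(tilt,y0,rate);print(*o[::2],sep='\n')
E
```

```text
[ 0.6952  0.2834  0.1462 -0.0904  0.1209] [-0.01    0.0018  0.0002  0.0025 -0.0101 -0.0002]
25 0 0.7
([-0.2, 0.56, 2.11, 0.93, 0.17, -2.85], np.float64(0.00094))
([-0.12, 0.53, 2.22, 1.27, 0.0, -2.85], np.float64(0.00112))
([-0.04, 0.51, 2.27, 1.52, 0.0, -2.76], np.float64(0.01248))
([0.16, 0.54, 2.21, -1.3, 0.34, 0.52], np.float64(0.0))
25 0 1.0
([-0.2, 0.56, 2.11, 0.93, 0.17, -2.85], np.float64(0.00094))
([-0.12, 0.53, 2.22, 1.38, 0.0, -2.85], np.float64(0.00211))
([-0.05, 0.51, 2.27, 1.56, 0.0, -2.58], np.float64(0.02984))
([0.19, 0.56, 2.14, -0.98, 0.51, 0.57], np.float64(0.0))
25 -20 0.7
([-0.16, 0.56, 2.14, 0.04, 0.01, -1.61], np.float64(0.0))
([-0.13, 0.53, 2.22, 1.58, 0.0, -2.85], np.float64(0.00999))
([0.05, 0.54, 2.24, -1.39, 0.31, 0.57], np.float64(0.0))
([0.19, 0.56, 2.14, -1.0, 0.49, 0.56], np.float64(0.0))
25 20 0.8
([-0.21, 0.56, 2.04, 0.62, 0.35, -2.85], np.float64(0.00818))
([-0.15, 0.52, 2.2, 0.96, 0.13, -2.85], np.float64(0.00364))
([-0.04, 0.51, 2.26, 1.37, 0.0, -2.85], np.float64(0.00342))
([0.06, 0.52, 2.26, 1.62, 0.0, -2.71], np.float64(0.02345))
30 0 0.7
([-0.
[... 1288 characters left out ...]
5], np.float64(0.01947))
([-0.12, 0.51, 2.2, 1.38, 0.0, -2.85], np.float64(0.02159))
([-0.05, 0.5, 2.25, 1.63, 0.0, -2.66], np.float64(0.06646))
([0.23, 0.58, 2.17, -1.27, 0.62, 0.88], np.float64(0.0))
35 -20 0.7
([-0.16, 0.55, 2.11, 1.28, 0.0, -2.85], np.float64(0.01112))
([-0.13, 0.51, 2.2, 1.53, 0.0, -2.81], np.float64(0.0334))
([-0.05, 0.5, 2.26, 1.73, 0.0, -2.68], np.float64(0.07956))
([0.23, 0.58, 2.18, -1.3, 0.61, 0.88], np.float64(0.0))
35 20 0.8
([-0.2, 0.55, 2.03, 0.68, 0.33, -2.85], np.float64(0.03992))
([-0.14, 0.51, 2.18, 0.99, 0.1, -2.85], np.float64(0.02828))
([-0.04, 0.49, 2.24, 1.36, 0.0, -2.85], np.float64(0.02655))
([0.05, 0.5, 2.24, 1.63, 0.0, -2.74], np.float64(0.05595))
```

Call:
move_arm(rows=[[0,0,0,0,-20,-20,0],[0,0,0,0,-50,-40,0],[0,0,0,0,-70,-40,0],[0,0,0,0,-70,-40,0],[0,0,0,0,-70,-40,0]])

```text
t: 8.1
tcp_pos: [0.4817, 0.0392, 0.239]
tool_rot: [-0.046, 0.965, 0.049, 0.253]
force: [-0.8, 0.2, 0.3]
finger_gap: 1.001
gripper_force: 0.0
```

```bash
cat > log.py <<'E'
from h import *
import json
s=readout.sense();open('log.txt','a').write(json.dumps([list(s['q']),list(s['tcp_pos']),list(s['tool_rot'])])+'\n');print(s['q'].round(3),s['tcp_pos'].round(3))
E
python3 log.py
```

```text
[-0.302  0.265  2.141  0.77   0.377 -2.642] [0.482 0.039 0.239]
```

Call:
move_arm(rows=[[0,7,0,0,0,0,0],[0,14,0,0,0,0,0],[0,20,0,0,0,0,0],[0,20,0,0,0,0,0],[0,20,0,0,0,0,0],[0,20,0,0,0,0,0]])

```text
t: 8.6
tcp_pos: [0.4821, 0.0413, 0.2391]
tool_rot: [-0.057, 0.994, 0.04, 0.083]
force: [-0.9, 0.5, -0.1]
finger_gap: 0.997
gripper_force: 0.0
```

```bash
python3 log.py
```

```text
[-0.217  0.313  1.906  0.172  0.791 -2.015] [0.482 0.041 0.239]
```

Call:
move_arm(rows=[[-7,0,0,0,0,0,0],[-14,0,0,0,0,20,0],[-20,0,0,0,0,30,0],[-20,0,0,0,0,30,0],[-20,0,0,0,0,30,0]])

```text
t: 9.02
tcp_pos: [0.4854, 0.0424, 0.2093]
tool_rot: [-0.067, 0.972, 0.212, 0.071]
force: [0.1, 0.2, 0.2]
finger_gap: 0.997
gripper_force: 0.0
```

```bash
python3 log.py; python3 - <<'E'
from h import *
import json
D=[json.loads(l) for l in open('log.txt')]
D=[(np.array(a),np.array(b),R.from_quat(c)) for a,b,c in D]
D.append((np.array([1.16151488e+00,5.28366120e-01,1.43380143e+00,-3.07e-05,1.18139,-.178524519]),np.array([.14269448,.60786797,.2554271]),R.from_quat([.115116781,.993351478,-.000946,-.00027])))
def fk2(q,L):
    h,ay,L1,bx,L2,fx,Lt,tx=L
    A=R.from_euler('z',q[0]); B=A*R.from_euler('y',q[1]); F=A*R.from_euler('y',q[1]+q[2])
    T=F*R.from_euler('z',q[3])*R.from_euler('y',q[4])
    return np.array([0,0,h])+A.apply([0,ay,0])+B.apply([bx,0,L1])+F.apply([fx,0,L2])+T.apply([tx,0,Lt]),T*R.from_euler('z',q[5]+np.pi/2)
for q,p,T in D: print((fk2(q,[0]*8)[1].inv()*T).magnitude().round(4))
r=least_squares(lambda L:np.r_[np.concatenate([fk2(q,L)[0]-p for q,p,T in D]),1e-3*(L-[.2,.12,.4,0,.35,0,.2,0])],[.2,.12,.4,0,.35,0,.2,0]);print(r.x.round(4),r.fun.round(4))
E
```

```text
[-0.4    0.431  1.908  0.557  0.951 -2.471] [0.485 0.042 0.209]Traceback (most recent call last):
  File "<stdin>", line 11, in <module>
AttributeError: 'float' object has no attribute 'round'
```

```bash
cat > kin.py <<'E'
from h import *
import json
D=[json.loads(l) for l in open('log.txt')]
D=[(np.array(a),np.array(b),R.from_quat(c)) for a,b,c in D]
D.append((np.array([1.16151488e+00,5.28366120e-01,1.43380143e+00,-3.07e-05,1.18139,-.178524519]),np.array([.14269448,.60786797,.2554271]),R.from_quat([.115116781,.993351478,-.000946,-.00027])))
def fk2(q,L):
    h,ay,L1,bx,L2,fx,Lt,tx=L
    A=R.from_euler('z',q[0]); B=A*R.from_euler('y',q[1]); F=A*R.from_euler('y',q[1]+q[2])
    T=F*R.from_euler('z',q[3])*R.from_euler('y',q[4])
    return np.array([0,0,h])+A.apply([0,ay,0])+B.apply([bx,0,L1])+F.apply([fx,0,L2])+T.apply([tx,0,Lt]),T*R.from_euler('z',q[5]+np.pi/2)
L0=np.array([.2,.12,.4,0,.35,0,.2,0])
fit=least_squares(lambda L:np.r_[np.concatenate([fk2(q,L)[0]-p for q,p,T in D]),1e-3*(L-L0)],L0);LL=fit.x
lo=np.array([-3.08,-.75,.22,-1.43,0,-2.85]);hi=np.array([3.08,2.2,2.44,4.57,2.65,2.85])
def ik(p,T,q0):
    g=lambda q:np.r_[(fk2(q,LL)[0]-p)*5,(fk2(q,LL)[1].inv()*T).as_rotvec()]
    r=least_squares(g,np.clip(q0,lo+.01,hi-.01),bounds=(lo,hi));return r.x,r.cost
def iks(p,T):
    out=[]
    for q4 in (-1,0,1,2,3,4):
        for q6 in (-2,0,2):
            q,c=ik(p,T,np.array([0,.5,2.,q4,.5,q6]))
            if c<1e-5 and not any(np.abs(q-o).max()<.05 for o in out): out.append(q)
    return out
E
python3 - <<'E'
from kin import *
for q,p,T in D: print(round(float((fk2(q,[0]*8)[1].inv()*T).magnitude()),4),end=' ')
print(LL.round(4),fit.fun[:15].round(4))
for lab,p in (('up',cab(-.067,.045,.137)),('mid',cab(-.14,.10,.107)),('op',cab(-.115,.198,.107)),('plain',cab(-.067,-.045,.137))):
  for tilt in (25,32,40):
    for yaw in (0,-30,-60,20,50):
      T=tool(tilt,yaw)
      for half in (0,180):
        Th=T*R.from_euler('z',half,degrees=True)
        for q in iks(p-T.as_matrix()[:,2]*.006,Th): print(lab,tilt,yaw,half,q.round(2))
E
```

```text
0.0 0.0 0.0 0.0 [0.2742 0.111  0.588  0.     0.3917 0.1141 0.2717 0.    ] [ 0.     -0.     -0.      0.      0.      0.     -0.     -0.     -0.
 -0.     -0.      0.      0.0001 -0.      0.0002]
up 25 0 0 [-0.23  0.55  1.98  0.7   0.27 -2.64]
up 25 0 180 [-0.23  0.55  1.98  0.7   0.27  0.5 ]
up 25 -30 0 [-0.09  0.56  1.96 -0.47  0.23 -0.89]
up 25 -30 180 [-0.09  0.56  1.96 -0.47  0.23  2.25]
up 25 -60 0 [ 0.01  0.59  1.85 -0.71  0.52 -0.1 ]
up 25 20 180 [-0.3   0.56  1.94  0.79  0.46  0.04]
up 25 50 0 [-0.36  0.6   1.82  0.65  0.76  2.8 ]
up 25 50 180 [-0.36  0.6   1.82  0.65  0.76 -0.34]
up 32 0 0 [-0.26  0.57  2.06  1.57  0.23  2.75]
up 32 0 180 [-0.26  0.57  2.06  1.57  0.23 -0.39]
up 32 -60 0 [ 0.06  0.61  1.89 -1.04  0.51  0.25]
up 32 20 0 [-0.36  0.58  2.01  1.2   0.46  2.74]
up 32 20 180 [-0.36  0.58  2.01  1.2   0.46 -0.4 ]
up 32 50 0 [-0.42  0.62  1.86  0.83  0.8   2.6 ]
up 32 50 180 [-0.42  0.62  1.86  0.83  0.8  -0.54]
up 40 0 0 [-0.3   0.61  2.15  2.25  0.4   2.04]
up 40 0 180 [-0.3   0.61  2.15  2.25  0.4  -1.11]
up 40 -30 0 [-0.06  0.62  2.11  3.75  0.32  1.2 ]
up 40 -30 
[... 3872 characters left out ...]
0.03 -2.85]
plain 32 -60 0 [-0.12  0.61  1.89 -1.08  0.42  0.13]
plain 32 20 0 [-0.52  0.6   1.93  1.04  0.57  2.77]
plain 32 20 180 [-0.52  0.6   1.93  1.04  0.57 -0.37]
plain 32 50 0 [-0.55  0.66  1.76  0.74  0.91  2.58]
plain 32 50 180 [-0.55  0.66  1.76  0.74  0.91 -0.56]
plain 40 0 0 [-0.49  0.62  2.08  1.88  0.44  2.25]
plain 40 0 180 [-0.49  0.62  2.08  1.88  0.44 -0.89]
plain 40 -30 0 [-0.27  0.62  2.09  3.3   0.27  1.47]
plain 40 -30 180 [-0.27  0.62  2.09  3.3   0.27 -1.68]
plain 40 20 0 [-0.58  0.64  1.99  1.35  0.63  2.41]
plain 40 20 180 [-0.58  0.64  1.99  1.35  0.63 -0.73]
plain 40 50 0 [-0.61  0.69  1.78  0.88  0.98  2.42]
plain 40 50 180 [-0.61  0.69  1.78  0.88  0.98 -0.73]
```

```bash
cat >> kin.py <<'E'
def sim(q,p,T,turn,shift,n=12):
    "interpolate from pose p,T by turn(deg)/shift(mm); returns final q,p,T, prints worst"
    qs=[]
    for k in range(1,n+1):
        pk=p+T.apply(np.array(shift)/1000)*k/n;Tk=T*R.from_rotvec(np.radians(turn)*k/n)
        q,c=ik(pk,Tk,q);qs.append(q)
        if c>1e-5:print('FAIL',k,c)
    dq=np.abs(np.diff(qs,axis=0)).max(0)*12
    print('end q',q.round(2),'max rate@1s',dq.round(2),'minq5',round(min(x[4] for x in qs),2));return q,pk,Tk
def to(q,p,T,P,Tg,n=12):
    return sim(q,p,T,np.degrees((T.inv()*Tg).as_rotvec()),T.inv().apply(P-p)*1000,n)
Z180=R.from_euler('z',180,degrees=True)
def gp(P,tilt,yaw,back=0.):
    T=tool(tilt,yaw); return np.array(P)-T.as_matrix()[:,2]*(.006+back),T*Z180
def prow(p,T,P,Tg): print('turn',np.degrees((T.inv()*Tg).as_rotvec()).round(1),'shift',(T.inv().apply(P-p)*1000).round(1))
def now():
    s=readout.sense();return s['q'],s['tcp_pos'],R.from_quat(s['tool_rot'])
E
python3 - <<'E'
from kin import *
a=now()
a=sim(*a,[0,0,84],[0,0,0]);a=sim(*a,[0,0,76],[0,0,-30])
bar=cab(-.067,.045,.133)
for tgt in (gp(bar,40,40,.085),gp(bar,40,0,.085),gp(bar,40,0,0.)):
    prow(*a[1:],*tgt);a=to(*a,*tgt)
E
```

```text
end q [-0.4   0.43  1.91  0.56  0.95 -1.01] max rate@1s [0.   0.   0.   0.   0.   1.47] minq5 0.95
end q [-0.43  0.38  1.88  0.52  1.02  0.34] max rate@1s [0.03 0.05 0.03 0.03 0.07 1.35] minq5 0.96
turn [ -6.7  18.3 -26.3] shift [14.3 71.8 16.4]
end q [-0.6   0.5   1.98  0.98  0.88 -0.65] max rate@1s [0.17 0.19 0.12 0.52 0.28 1.07] minq5 0.87
turn [-25.7  -0.   30.6] shift [ 10.5 -37.6   8.8]
end q [-0.37  0.42  2.24  1.93  0.37 -0.83] max rate@1s [0.38 0.11 0.34 1.54 0.52 0.63] minq5 0.37
turn [-0. -0.  0.] shift [-0.  0. 85.]
end q [-0.3   0.62  2.15  2.28  0.4  -1.13] max rate@1s [0.09 0.21 0.1  0.45 0.03 0.4 ] minq5 0.38
```

Call:
move_arm(rows=[[0,0,7,0,0,0,0],[0,0,14,0,0,0,0],[0,0,21,0,0,0,0],[0,0,28,0,0,0,0],[0,0,35,0,0,0,0],[0,0,42,0,0,0,0],[0,0,49,0,0,0,0],[0,0,56,0,0,0,0],[0,0,63,0,0,0,0],[0,0,70,0,0,0,0],[0,0,77,0,0,0,0],[0,0,84,0,0,0,0]])

```text
t: 10.02
tcp_pos: [0.4859, 0.0441, 0.2117]
tool_rot: [0.601, 0.768, 0.205, -0.087]
force: [1.1, 0.1, 1.0]
finger_gap: 1.0
gripper_force: 0.0
```

Call:
move_arm(rows=[[0,0,7,0,0,-3,0],[0,0,14,0,0,-6,0],[0,0,21,0,0,-9,0],[0,0,28,0,0,-12,0],[0,0,35,0,0,-15,0],[0,0,42,0,0,-18,0],[0,0,49,0,0,-21,0],[0,0,56,0,0,-24,0],[0,0,63,0,0,-27,0],[0,0,70,0,0,-30,0],[0,0,76,0,0,-30,0],[0,0,76,0,0,-30,0]])

```text
t: 11.02
tcp_pos: [0.4827, 0.0313, 0.2387]
tool_rot: [0.946, 0.237, 0.108, -0.195]
force: [-0.2, 0.1, -0.1]
finger_gap: 1.002
gripper_force: 0.0
```

```bash
python3 - <<'E'
from kin import *
a=now();print(a[0].round(2),a[1].round(3))
bar=cab(-.067,.045,.133)
for tgt in (gp(bar,40,40,.14),gp(bar,40,0,.11),gp(bar,40,0,0.)):
    prow(*a[1:],*tgt);a=to(*a,*tgt)
E
```

```text
[-0.42  0.38  1.88  0.52  1.03  0.35] [0.483 0.031 0.239]
turn [ -6.6  18.2 -26. ] shift [ -5.9  71.4 -33.9]
end q [-0.68  0.41  1.97  0.88  0.98 -0.58] max rate@1s [0.26 0.1  0.12 0.39 0.16 0.96] minq5 0.96
turn [-25.7  -0.   30.6] shift [ 13.4 -47.9  41.2]
end q [-0.4   0.35  2.26  1.77  0.37 -0.69] max rate@1s [0.48 0.11 0.37 1.61 0.62 0.66] minq5 0.37
turn [-0. -0.  0.] shift [  0.   0. 110.]
end q [-0.3   0.62  2.15  2.28  0.4  -1.13] max rate@1s [0.12 0.29 0.13 0.67 0.04 0.61] minq5 0.37
```

Call:
move_arm(rows=[[-1,3,-4,-1,12,-6,0],[-2,6,-8,-2,24,-12,0],[-3,9,-13,-3,36,-17,0],[-4,12,-17,-4,48,-23,0],[-5.5,15,-22,-5,60,-29,0],[-6.6,18.2,-26,-6,71,-34,0],[-6.6,18.2,-26,-6,71,-34,0]])

```text
t: 11.6
tcp_pos: [0.5093, -0.0456, 0.2437]
tool_rot: [0.849, 0.403, 0.31, -0.146]
force: [-0.7, -0.8, -0.3]
finger_gap: 1.002
gripper_force: 0.0
```

Call:
move_arm(rows=[[-3,0,3.5,1,-5,5,0],[-6,0,7,3,-11,10,0],[-9,0,10.5,4,-16,14,0],[-12,0,14,6,-22,19,0],[-15,0,18,8,-28,24,0],[-18,0,21.5,9,-34,29,0],[-21,0,25,11,-39,34,0],[-24,0,28.5,12,-45,38,0],[-25.7,0,30.6,13,-48,41,0],[-25.7,0,30.6,13,-48,41,0],[-25.7,0,30.6,13,-48,41,0]])

```text
t: 12.52
tcp_pos: [0.495, 0.0161, 0.2216]
tool_rot: [0.935, 0.09, 0.341, -0.034]
force: [-0.1, -0.0, -0.0]
finger_gap: 1.0
gripper_force: 0.0
```

```bash
python3 - <<'E'
from kin import *
a=now();print(a[0].round(2),a[1].round(3))
bar=cab(-.067,.045,.133)
for tgt in (gp(bar,40,0,.0),gp(bar-[0,0,.033],40,0,0.)):
    prow(*a[1:],*tgt);a=to(*a,*tgt)
s=snap('wrist');P=cloud(s)
q=P.reshape(-1,3);rel0=(q-C0);cx=rel0@CX;cy=rel0@CY
for y in(.045,-.045):
  m=(cx<-.055)&(cx>-.09)&(abs(cy-y)<.02)&(q[:,2]>.12)&(q[:,2]<.16);print(m.sum(),np.percentile(cx[m],[5,50]),np.percentile(cy[m],[5,50,95]))
E
```

```text
[-0.4   0.36  2.26  1.77  0.38 -0.69] [0.495 0.016 0.222]
turn [-0.2 -0.   0.2] shift [  0.    1.  109.7]
end q [-0.3   0.62  2.15  2.28  0.4  -1.13] max rate@1s [0.12 0.29 0.13 0.67 0.04 0.6 ] minq5 0.38
turn [-0. -0.  0.] shift [-21.2   0.   25.3]
end q [-0.3   0.71  2.16  2.43  0.47 -1.3 ] max rate@1s [0.   0.09 0.01 0.17 0.07 0.19] minq5 0.41
224 [-0.07183234 -0.07092092] [0.0403586  0.04551278 0.05077992]
320 [-0.07159879 -0.06987062] [-0.04644606 -0.0404794  -0.03857631]
```

Call:
move_arm(rows=[[0,0,0,0,1,25,0],[0,0,0,0,1,50,0],[0,0,0,0,1,75,0],[0,0,0,0,1,95,0],[0,0,0,0,1,107,0],[0,0,0,0,1,110,0.2],[0,0,0,0,1,110,0.6],[0,0,0,0,1,110,1],[0,0,0,0,1,110,1],[0,0,0,0,1,110,1],[0,0,0,0,1,110,1],[0,0,0,0,1,110,1]], squeeze=40)

```text
t: 13.57
tcp_pos: [0.5646, 0.0282, 0.1377]
tool_rot: [0.935, 0.09, 0.342, -0.034]
force: [-1.1, 5.9, 1.0]
finger_gap: 0.128
gripper_force: 39.4
```

Call:
move_arm(rows=[[0,0,0,0,0,0,1],[0,0,0,0,0,0,1]])

```text
t: 13.73
tcp_pos: [0.5646, 0.0282, 0.1377]
tool_rot: [0.935, 0.09, 0.342, -0.034]
force: [-1.5, 6.0, 1.8]
finger_gap: 0.127
gripper_force: 39.4
```

Call:
move_arm(rows=[[0,0,0,-4,0,4.8,1],[0,0,0,-8,0,9.5,1],[0,0,0,-12,0,14.3,1],[0,0,0,-16,0,19,1],[0,0,0,-20,0,23.8,1],[0,0,0,-20,0,23.8,1],[0,0,0,-20,0,23.8,1],[0,0,0,-20,0,23.8,1]])

```text
t: 14.4
tcp_pos: [0.5646, 0.0281, 0.1057]
tool_rot: [0.935, 0.09, 0.341, -0.034]
force: [2.8, 7.5, -3.2]
finger_gap: 0.126
gripper_force: 38.9
```

```bash
python3 - <<'E'
from kin import *
s=snap('wrist','w3.png')
a=now();print(a[0].round(2),a[1].round(4),readout.sense()['force'])
H=np.array([0,.15]);z=a[1][2]+a[2].apply([0,0,.006])[2]
b=a; rows=[]
for th in range(8,89,8):
    t=np.radians(th);c,sn=np.cos(t),np.sin(t);x,y=-.067,-.105
    P=cab(x*c+y*sn,.15-x*sn+y*c,z); tgt=gp(P,40,-.4*th)
    print(th,end=' ');prow(*a[1:],*tgt)
    b=to(*b,*tgt,n=3)
E
```

```text
[-0.3   0.71  2.16  2.41  0.47 -1.28] [0.5645 0.0281 0.1057] [ 2.08938034  7.22340791 -4.31618512]
8 turn [-2.3 -0.   2.6] shift [-10.6 -11.2  -8.8]
end q [-0.26  0.71  2.21  2.59  0.49 -1.39] max rate@1s [0.15 0.01 0.18 0.75 0.1  0.41] minq5 0.48
16 turn [-4.4 -0.   5.1] shift [-20.  -23.7 -16.7]
end q [-0.22  0.71  2.24  2.76  0.52 -1.46] max rate@1s [0.18 0.01 0.15 0.65 0.11 0.3 ] minq5 0.5
24 turn [-6.4 -0.   7.5] shift [-28.  -37.7 -23.5]
end q [-0.17  0.71  2.27  2.91  0.55 -1.52] max rate@1s [0.23 0.02 0.11 0.62 0.1  0.22] minq5 0.53
32 turn [-8.5 -0.  10. ] shift [-34.5 -53.1 -28.8]
end q [-0.1   0.72  2.29  3.06  0.56 -1.55] max rate@1s [0.27 0.01 0.07 0.61 0.07 0.15] minq5 0.55
40 turn [-10.6  -0.   12.4] shift [-39.3 -69.5 -32.8]
end q [-0.03  0.72  2.29  3.22  0.57 -1.59] max rate@1s [0.3  0.   0.02 0.62 0.02 0.13] minq5 0.57
48 turn [-12.6  -0.   14.9] shift [-42.2 -86.7 -35.3]
end q [ 0.05  0.72  2.29  3.38  0.56 -1.62] max rate@1s [0.32 0.01 0.04 0.67 0.03 0.15] minq5 0.56
56 turn [-14.7  -0.   17.3] shift [ -43.4 -104.2  -36.2]
end q [ 0.13  0.71  2.27  3.56  0.55 -1.67] max rate@1s [0.32 0.01 0.09 0.73 0.07 0.23] minq5 0.55
64 turn [-16.7  -0.   19.8] shift [ -42.7 -121.7  -35.6]
end q [ 0.21  0.71  2.23  3.76  0.53 -1.75] max rate@1s [0.31 0.02 0.14 0.8  0.08 0.33] minq5 0.53
72 turn [-18.8  -0.   22.2] shift [ -40.1 -139.   -33.4]
end q [ 0.28  0.71  2.19  3.97  0.51 -1.85] max rate@1s [0.28 0.01 0.17 0.87 0.06 0.44] minq5 0.51
80 turn [-20.8  -0.   24.7] shift [ -35.7 -155.6  -29.7]
end q [ 0.35  0.71  2.14  4.2   0.51 -1.98] max rate@1s [0.25 0.   0.21 0.89 0.02 0.5 ] minq5 0.51
88 turn [-22.9   0.   27.1] shift [ -29.7 -171.3  -24.6]
end q [ 0.4   0.71  2.08  4.41  0.52 -2.11] max rate@1s [0.21 0.01 0.23 0.87 0.06 0.52] minq5 0.51
```

View pics/w3.png

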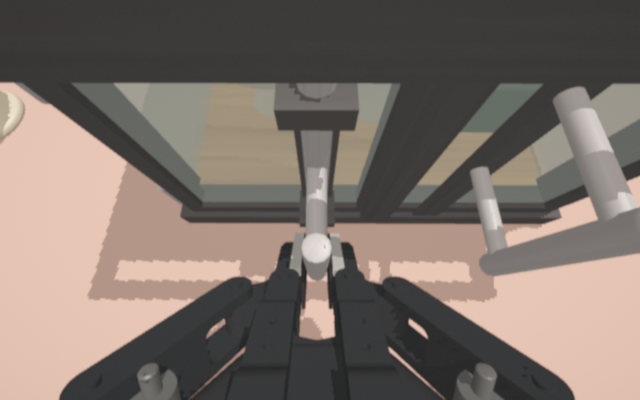

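Bar gripped at (316,250) and drawn down about 31 mm. Now swing the leaf.

Call:
move_arm(rows=[[-1.1,0,1.3,-5.5,-5.5,-4.6,1],[-2.3,0,2.6,-10.6,-11.2,-8.8,1],[-3.3,0,3.9,-15.4,-17.3,-12.8,1],[-4.4,0,5.1,-20,-23.7,-16.7,1],[-5.4,0,6.3,-24.2,-30.5,-20.2,1],[-6.4,0,7.5,-28,-37.7,-23.5,1],[-7.5,0,8.8,-31.4,-45.2,-26.3,1],[-8.5,0,10,-34.5,-53.1,-28.8,1],[-9.6,0,11.2,-37,-61.2,-31,1],[-10.6,0,12.4,-39.3,-69.5,-32.8,1],[-10.6,0,12.4,-39.3,-69.5,-32.8,1]])

```text
t: 15.37
tcp_pos: [0.4993, 0.0858, 0.1057]
tool_rot: [0.939, -0.046, 0.34, 0.017]
force: [-5.2, -3.4, 2.3]
finger_gap: 0.121
gripper_force: 39.9
```

```bash
cat > next.py <<'E'
from kin import *
import sys
a=now();s=readout.sense();print(s['t'],a[0].round(2),a[1].round(4),s['force'].round(1),s['gripper_force'])
z=a[1][2]+a[2].apply([0,0,.006])[2]
g=a[1]+a[2].apply([0,0,.006])-C0;print('grasp cab',g@CX,g@CY)
v=np.array([g@CX,g@CY-.15]);print('leaf angle',np.degrees(np.arctan2(-.105,-.067)-np.arctan2(v[1],v[0]))%360,np.hypot(*v),np.hypot(67,105))
b=a
for th in np.arange(float(sys.argv[1]),float(sys.argv[2])+.1,8):
    t=np.radians(th);c,sn=np.cos(t),np.sin(t);x,y=-.067,-.105
    P=cab(x*c+y*sn,.15-x*sn+y*c,z); tgt=gp(P,40,-.4*th)
    print(th,end=' ');prow(*a[1:],*tgt)
    b=to(*b,*tgt,n=3)
E
python3 next.py 48 88
```

```text
15.3667 [-0.02  0.72  2.3   3.23  0.57 -1.59] [0.4993 0.0858 0.1057] [-5.2 -3.4  2.3] 39.89060819149017
grasp cab -0.12060481697286124 0.11212913562591317
leaf angle 40.025546230257376 0.12641093404250217 124.55520864259351
48.0 turn [-1.8  0.2  2.2] shift [ -5.4 -16.3  -4.5]
end q [ 0.05  0.72  2.29  3.38  0.56 -1.62] max rate@1s [0.31 0.   0.05 0.62 0.02 0.14] minq5 0.56
56.0 turn [-3.8  0.2  4.6] shift [-10.4 -32.6  -8.7]
end q [ 0.13  0.71  2.27  3.56  0.55 -1.67] max rate@1s [0.32 0.01 0.09 0.73 0.07 0.23] minq5 0.55
64.0 turn [-5.9  0.2  7.1] shift [-13.5 -49.7 -11.3]
end q [ 0.21  0.71  2.23  3.76  0.53 -1.75] max rate@1s [0.31 0.02 0.14 0.8  0.08 0.33] minq5 0.53
72.0 turn [-7.9  0.2  9.6] shift [-14.9 -67.2 -12.4]
end q [ 0.28  0.71  2.19  3.97  0.51 -1.85] max rate@1s [0.28 0.01 0.17 0.87 0.06 0.43] minq5 0.51
80.0 turn [-10.    0.2  12. ] shift [-14.3 -84.8 -12. ]
end q [ 0.35  0.71  2.14  4.2   0.51 -1.98] max rate@1s [0.25 0.   0.21 0.89 0.02 0.5 ] minq5 0.51
88.0 turn [-12.    0.2  14.5] shift [ -11.9 -102.1  -10. ]
end q [ 0.4   0.71  2.08  4.41  0.52 -2.11] max rate@1s [0.21 0.01 0.23 0.87 0.06 0.52] minq5 0.51
```

Call:
move_arm(rows=[[-0.9,0.1,1.1,-2.7,-8.1,-2.2,1],[-1.8,0.2,2.2,-5.4,-16.3,-4.5,1],[-2.8,0.2,3.4,-8.1,-24.4,-6.8,1],[-3.8,0.2,4.6,-10.4,-32.6,-8.7,1],[-4.8,0.2,5.8,-12.2,-41.1,-10.2,1],[-5.9,0.2,7.1,-13.5,-49.7,-11.3,1],[-6.9,0.2,8.3,-14.4,-58.4,-12,1],[-7.9,0.2,9.6,-14.9,-67.2,-12.4,1],[-9,0.2,10.8,-14.8,-76,-12.3,1],[-10,0.2,12,-14.3,-84.8,-12,1],[-11,0.2,13.2,-13.3,-93.4,-11.1,1],[-12,0.2,14.5,-11.9,-102,-10,1]])

```text
t: 16.37
tcp_pos: [0.491, 0.1874, 0.1038]
tool_rot: [0.919, -0.199, 0.332, 0.073]
force: [-9.6, -1.6, -0.5]
finger_gap: 0.121
gripper_force: 41.6
```

```bash
python3 next.py 88 96; python3 - <<'E'
from h import *
s=snap('top','t3.png')
E
```

```text
16.3667 [ 0.4   0.71  2.09  4.4   0.51 -2.1 ] [0.491  0.1874 0.1038] [-9.6 -1.6 -0.5] 41.56328022480011
grasp cab -0.11038231507511052 0.21237190144007925
leaf angle 86.92701350778833 0.12678528925152135 124.55520864259351
88.0 turn [0.1 0.3 0. ] shift [ 1.5 -2.5  1.3]
end q [ 0.4   0.71  2.08  4.4   0.52 -2.1 ] max rate@1s [0.01 0.01 0.02 0.   0.01 0.  ] minq5 0.52
96.0 turn [-2.   0.3  2.5] shift [  1.4 -20.1   1.1]
FAIL 3 3.857645634458025e-05
end q [ 0.44  0.72  2.03  4.57  0.54 -2.19] max rate@1s [0.17 0.05 0.25 0.8  0.11 0.5 ] minq5 0.52
```

View pics/t3.png

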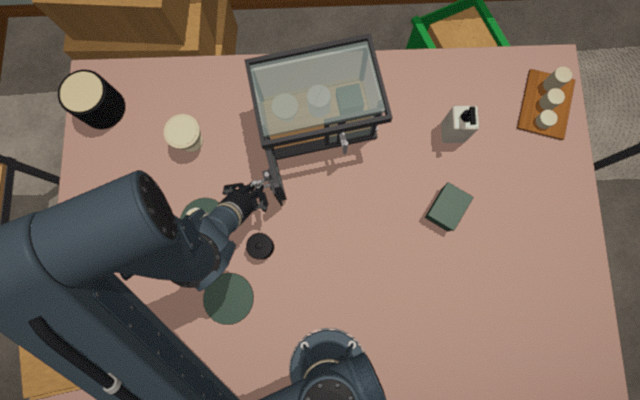

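The bolted leaf stands open about 87° at (275,175), and the rest is untouched. I'll release and retract.

Call:
move_arm(rows=[[0,0,0,0,0,0,0.7],[0,0,0,0,0,0,0.6],[0,0,0,0,0,0,0.6],[0,0,0,0,0,0,0.6],[0,0,0,0,0,-15,0.6],[0,0,0,0,0,-35,0.6],[0,0,0,0,0,-60,0.6],[0,0,0,0,0,-85,0.6],[0,0,0,0,0,-110,0.6],[0,0,0,0,0,-125,0.6],[0,0,0,0,0,-130,0.6]])

```text
t: 17.33
tcp_pos: [0.4146, 0.2008, 0.1813]
tool_rot: [0.915, -0.191, 0.35, 0.058]
force: [0.3, -1.5, -0.6]
finger_gap: 0.401
gripper_force: 0.0
```

```bash
python3 - <<'E'
from kin import *
a=now();print(a[0].round(2),a[1].round(3),readout.sense()['t'],readout.sense()['finger_gap'])
bar=cab(-.067,-.045,.135)
b=a
for tgt in ((a[1]+[0,-.05,.08],a[2]),gp(bar+[-.03,0.05,.11],40,-10,.1),gp(bar,40,10,.11),gp(bar,40,10,0.)):
    prow(*b[1:],*tgt);b=to(*b,*tgt);print(b[1].round(3))
s=snap('scene');P=cloud(s).reshape(-1,3)
g=P-C0;cx=g@CX;cy=g@CY
m=(P[:,2]>.03)&(P[:,2]<.19)&(cx<-.03)&(cx>-.16)&(cy>.09)&(cy<.17)
print(m.sum());
for lo_ in np.arange(-.16,-.03,.03):
    k=m&(cx>lo_)&(cx<lo_+.03);print(lo_,k.sum(),np.median(cy[k]))
E
```

```text
[ 0.51  0.51  2.2   4.57  0.54 -2.2 ] [0.415 0.201 0.181] 17.3333 0.40070939899643165
turn [0. 0. 0.] shift [ 68.6  43.7 -47.8]
FAIL 1 1.3089008780265663e-05
FAIL 2 5.075420667742121e-05
FAIL 3 0.00011695593485471197
FAIL 4 0.0002157905680547291
FAIL 5 0.00035156973179081206
FAIL 6 0.0005288106752202949
FAIL 7 0.0007522246221629833
FAIL 8 0.0010267031023568037
FAIL 9 0.0013573022905408413
FAIL 10 0.0017492254067168343
FAIL 11 0.0022078032564675906
FAIL 12 0.0027384730149898028
end q [ 0.36  0.28  2.26  4.57  0.45 -2.39] max rate@1s [0.17 0.22 0.07 0.   0.11 0.2 ] minq5 0.45
[0.415 0.151 0.261]
turn [ 14.3  -1.9 -19. ] shift [142.1 117.8  34.8]
FAIL 1 0.0018411390181252876
FAIL 2 0.0012745458500459973
FAIL 3 0.0009483946143390891
FAIL 4 0.0007975258850460837
FAIL 5 0.0007858699107540324
FAIL 6 0.0009536787071851709
FAIL 7 0.0012197142701816952
FAIL 8 0.002062792117137156
FAIL 9 0.004574133057674009
FAIL 10 0.00875751653171715
FAIL 11 0.014596124925301279
FAIL 12 0.022068883979637365
end q [-0.23  0.13  2.21  3.79  0.   -2.39] max rate@1s [ 0.9   0.32  0.14 12.79  0.91 12.2 ] minq5 0.0
[... 208 characters left out ...]
952
FAIL 6 0.05038320791914516
FAIL 7 0.05731654862377828
FAIL 8 0.0647510104070137
FAIL 9 0.07263821503905049
FAIL 10 0.08093069375290948
FAIL 11 0.08958212246636953
FAIL 12 0.09854754623370844
end q [-0.34  0.37  2.14  3.84  0.   -2.83] max rate@1s [0.11 0.25 0.09 0.48 0.   0.12] minq5 0.0
[ 0.515 -0.085  0.224]
turn [ 0. -0. -0.] shift [ -0.   0. 110.]
FAIL 1 0.09621422234631224
FAIL 2 0.09404778790197027
end q [-0.54  0.63  2.04  1.59  0.53 -0.8 ] max rate@1s [ 3.87  0.62  0.15 33.    7.15 36.42] minq5 0.0
[ 0.581 -0.06   0.14 ]
440
-0.16 56 0.16293769955767168
-0.13 84 0.16377307863693913
-0.1 170 0.15949980585877044
-0.07 99 0.1581935620540609
-0.04000000000000001 31 0.1589219453143061
```

```bash
cat > way.py <<'E'
from kin import *
def tcp(p,tilt,yaw): return np.array(p),tool(tilt,yaw)*Z180
def run(W):
    b=now();print('start',b[0].round(2),b[1].round(3))
    for w in W: prow(*b[1:],*w);b=to(*b,*w)
E
python3 - <<'E'
from way import *
bar=cab(-.067,-.045,.135)
print(gp(bar,40,15,.11)[0])
for W in ([(.40,.19,.21,50,-15),(.41,.10,.26,60,0),(.42,-.02,.28,60,15),(.45,-.09,.25,50,25)],
          [(.41,.19,.20,45,-10),(.41,.10,.25,50,0),(.42,-.02,.26,50,20),(.45,-.09,.25,45,30)],
          [(.41,.19,.20,45,0),(.41,.10,.25,55,15),(.42,-.02,.25,50,30),(.45,-.09,.25,45,30)]):
    print('---');run([tcp(w[:3],w[3],w[4]) for w in W]+[gp(bar,40,15,.11),gp(bar,40,15,0)])
E
```

```text
[ 0.51790141 -0.091395    0.22386116]
---
start [ 0.51  0.51  2.2   4.57  0.54 -2.2 ] [0.415 0.201 0.181]
turn [ 12.3   8.1 -14.2] shift [ 12.3  15.1 -28.2]
end q [ 0.41  0.49  2.41  3.76  0.67 -1.75] max rate@1s [0.16 0.03 0.22 0.84 0.26 0.5 ] minq5 0.54
turn [12.3  9.9 -8.6] shift [ 49.   89.  -19.4]
FAIL 2 0.0003461741123521045
FAIL 3 0.0013375965922174649
FAIL 4 0.0028955171222488194
FAIL 5 0.0049314103803288255
FAIL 6 0.007346733623188091
FAIL 7 0.010033141406619683
FAIL 8 0.012873379742482604
FAIL 9 0.015743112625584695
FAIL 10 0.018513926112895887
FAIL 11 0.02105767874074349
FAIL 12 0.023252192953606296
end q [-0.18  0.21  2.44  2.49  0.44 -1.21] max rate@1s [0.9  0.33 0.   2.56 0.42 1.61] minq5 0.43
turn [13.   0.  -7.5] shift [ 11.  119.8 -20.9]
FAIL 1 0.02376381331974426
FAIL 2 0.023488642127549718
FAIL 3 0.022453774159788064
FAIL 4 0.020737588970771204
FAIL 5 0.01846080803372315
FAIL 6 0.015775023588732992
FAIL 7 0.012850866101711654
FAIL 8 0.009867462232120079
FAIL 9 0.007004075134238515
FAIL 10 0.0044341387802921736
FAIL 11 0.0023214519214597618
FAIL 12 0.000818092307124
[... 2781 characters left out ...]
FAIL 1 0.007849190152241656
FAIL 2 0.005970109117558112
FAIL 3 0.004157158898193411
FAIL 4 0.002535193304025628
FAIL 5 0.0012256707034185514
FAIL 6 0.00034459610305039164
end q [-0.91  0.36  2.31  1.17  0.98 -0.99] max rate@1s [0.68 0.16 0.33 0.78 0.45 0.4 ] minq5 0.73
turn [ 0. -5.  0.] shift [-14.8  72.6 -17.6]
end q [-0.92  0.37  2.13  0.99  1.   -0.77] max rate@1s [0.01 0.02 0.18 0.18 0.02 0.24] minq5 0.98
turn [-10.1  -5.   11.1] shift [17.2 45.4 54.2]
end q [-0.72  0.41  2.08  1.15  0.7  -0.54] max rate@1s [0.21 0.06 0.07 0.19 0.3  0.27] minq5 0.7
turn [ 0.  0. -0.] shift [  0.   0. 110.]
end q [-0.56  0.64  2.02  1.47  0.58 -0.76] max rate@1s [0.17 0.23 0.09 0.32 0.16 0.23] minq5 0.58
```

```bash
python3 - <<'E'
from way import *
bar=cab(-.067,-.045,.135)
tail=[(.44,.05,.28,30,50),(.45,-.09,.26,35,40)]
for W in ([(.425,.22,.20,40,0),(.42,.23,.22,40,50),(.43,.18,.29,30,50)],[(.44,.24,.20,40,0),(.42,.25,.22,40,40),(.44,.18,.29,25,50)]):
    print('---');run([tcp(w[:3],w[3],w[4]) for w in W+tail]+[gp(bar,40,15,.11),gp(bar,40,15,0)])
E
```

```text
---
start [ 0.51  0.51  2.2   4.57  0.54 -2.2 ] [0.415 0.201 0.181]
turn [ 20.8  -2.  -26.6] shift [ 13.4 -22.  -12.4]
end q [ 0.28  0.42  2.3   3.35  0.28 -1.71] max rate@1s [0.28 0.09 0.15 1.82 0.3  1.06] minq5 0.28
turn [ 32.1  -0.  -38.3] shift [ 10.5 -10.8 -17.3]
end q [-0.1   0.38  2.21  1.27  0.67 -0.67] max rate@1s [0.49 0.09 0.27 3.15 0.59 1.99] minq5 0.28
turn [ -0. -10.   0.] shift [ 15.3  33.2 -78.5]
end q [-0.14  0.18  2.03  0.67  0.84 -0.07] max rate@1s [0.04 0.24 0.19 0.73 0.25 0.76] minq5 0.67
turn [0. 0. 0.] shift [-99.   72.2 -45.6]
end q [-0.48  0.22  2.02  0.64  0.99 -0.35] max rate@1s [0.36 0.06 0.05 0.06 0.15 0.32] minq5 0.85
turn [-5.4  5.   8.4] shift [-111.6   77.1  -41.3]
end q [-0.81  0.32  2.    0.72  1.04 -0.57] max rate@1s [0.37 0.13 0.08 0.09 0.07 0.27] minq5 0.99
turn [-15.2   4.9  19.8] shift [13.6 53.5 53.6]
end q [-0.72  0.41  2.08  1.15  0.7  -0.54] max rate@1s [0.14 0.11 0.09 0.57 0.35 0.11] minq5 0.7
turn [ 0. -0. -0.] shift [  0.   0. 110.]
end q [-0.56  0.64  2.02  1.47  0.58 -0.76] max rate@1s [0.17 0.23 0.09 0.32 0.16 0.23] minq5 0.58
---
sta
[... 394 characters left out ...]
13.2  59.8 -80.3]
end q [-0.08  0.2   1.97  0.53  0.86  0.1 ] max rate@1s [0.13 0.25 0.28 1.47 0.45 1.27] minq5 0.52
turn [ 0.  5. -0.] shift [-107.    63.5  -38.9]
end q [-0.48  0.22  2.02  0.64  0.99 -0.35] max rate@1s [0.4  0.06 0.1  0.16 0.16 0.5 ] minq5 0.86
turn [-5.4  5.   8.4] shift [-111.6   77.1  -41.3]
end q [-0.81  0.32  2.    0.72  1.04 -0.57] max rate@1s [0.37 0.13 0.08 0.09 0.07 0.27] minq5 0.99
turn [-15.2   4.9  19.8] shift [13.6 53.5 53.6]
end q [-0.72  0.41  2.08  1.15  0.7  -0.54] max rate@1s [0.14 0.11 0.09 0.57 0.35 0.11] minq5 0.7
turn [ 0. -0. -0.] shift [  0.   0. 110.]
end q [-0.56  0.64  2.02  1.47  0.58 -0.76] max rate@1s [0.17 0.23 0.09 0.32 0.16 0.23] minq5 0.58
```

Call:
move_arm(rows=[[2,0,-2.5,2,-3,-2,0.6],[4,-0.5,-5,3,-5,-3,0.6],[6,-0.5,-8,4,-7,-4,0.6],[8,-1,-10.5,6,-9,-5,0.6],[10,-1,-13,7,-11,-6,0.6],[12,-1,-15.5,8,-13,-7,0.6],[14,-1.5,-18,9,-15,-8,0.6],[16,-1.5,-20.5,10,-17,-10,0.6],[18,-2,-23,12,-19,-11,0.6],[20.8,-2,-26.6,13,-22,-12,0.6],[20.8,-2,-26.6,13,-22,-12,0.6],[20.8,-2,-26.6,13,-22,-12,0.6]])

```text
t: 18.38
tcp_pos: [0.4275, 0.2196, 0.1985]
tool_rot: [0.936, 0.087, 0.341, -0.031]
force: [1.1, 0.5, 0.5]
finger_gap: 0.4
gripper_force: 0.0
```

```bash
python3 - <<'E'
from way import *
bar=cab(-.067,-.045,.135)
W=[(.42,.225,.21,40,25),(.42,.23,.22,40,50),(.43,.18,.29,30,50),(.44,.05,.28,30,50),(.45,-.09,.26,35,40)]
run([tcp(w[:3],w[3],w[4]) for w in W])
E
```

```text
start [ 0.28  0.42  2.3   3.35  0.28 -1.71] [0.427 0.22  0.198]
turn [ 16.2   0.  -19.2] shift [  2.6  -6.6 -12.9]
end q [ 0.04  0.38  2.32  1.98  0.4  -0.91] max rate@1s [0.24 0.05 0.06 1.59 0.22 1.01] minq5 0.28
turn [ 16.1  -0.  -19.2] shift [ 8.7 -4.1 -5.8]
end q [-0.1   0.38  2.21  1.27  0.67 -0.67] max rate@1s [0.19 0.02 0.14 0.93 0.3  0.4 ] minq5 0.41
turn [  0. -10.  -0.] shift [ 15.3  33.2 -78.5]
end q [-0.14  0.18  2.03  0.67  0.84 -0.07] max rate@1s [0.04 0.24 0.19 0.73 0.25 0.76] minq5 0.67
turn [0. 0. 0.] shift [-99.   72.2 -45.6]
end q [-0.48  0.22  2.02  0.64  0.99 -0.35] max rate@1s [0.36 0.06 0.05 0.06 0.15 0.32] minq5 0.85
turn [-5.4  5.   8.4] shift [-111.6   77.1  -41.3]
end q [-0.81  0.32  2.    0.72  1.04 -0.57] max rate@1s [0.37 0.13 0.08 0.09 0.07 0.27] minq5 0.99
```

Call:
move_arm(rows=[[1.6,0,-1.9,0,-1,-1,0.6],[3.2,0,-3.8,0,-1,-2,0.6],[4.8,0,-5.7,1,-2,-4,0.6],[6.4,0,-7.6,1,-2,-5,0.6],[8,0,-9.5,1,-3,-6,0.6],[9.6,0,-11.4,2,-4,-8,0.6],[11.2,0,-13.3,2,-5,-9,0.6],[12.8,0,-15.2,2,-5,-10,0.6],[14.4,0,-17.1,3,-6,-12,0.6],[16.2,0,-19.2,3,-7,-13,0.6],[16.2,0,-19.2,3,-7,-13,0.6]])

```text
t: 19.3
tcp_pos: [0.4203, 0.2255, 0.2106]
tool_rot: [0.894, 0.289, 0.326, -0.105]
force: [0.1, 0.4, -0.5]
finger_gap: 0.401
gripper_force: 0.0
```

Call:
move_arm(rows=[[2,0,-2.4,1,0,-1,0.6],[4,0,-4.8,2,-1,-2,0.6],[6,0,-7.2,3,-1,-2,0.6],[8,0,-9.6,4,-2,-3,0.6],[10,0,-12,5,-2,-4,0.6],[12,0,-14.4,6,-3,-4,0.6],[14,0,-16.8,7,-3,-5,0.6],[16.1,0,-19.2,9,-4,-6,0.6],[16.1,0,-19.2,9,-4,-6,0.6]])

```text
t: 20.05
tcp_pos: [0.4212, 0.2308, 0.2213]
tool_rot: [0.81, 0.476, 0.296, -0.173]
force: [0.4, -0.0, 0.8]
finger_gap: 0.399
gripper_force: 0.0
```

Call:
move_arm(rows=[[0,-1,0,2,4,-10,0.6],[0,-3,0,4,8,-22,0.6],[0,-5,0,7,14,-36,0.6],[0,-7,0,10,21,-52,0.6],[0,-9,0,13,28,-68,0.6],[0,-10,0,15,33,-78,0.6],[0,-10,0,15,33,-78,0.6]])

```text
t: 20.63
tcp_pos: [0.4311, 0.1815, 0.2926]
tool_rot: [0.832, 0.489, 0.226, -0.13]
force: [0.3, 0.3, 0.1]
finger_gap: 0.401
gripper_force: 0.0
```

```bash
python3 - <<'E'
from way import *
bar=cab(-.067,-.045,.135)
W=[(.44,.05,.28,30,50),(.45,-.09,.26,35,40)]
run([tcp(w[:3],w[3],w[4]) for w in W]+[gp(bar,40,15,.11),gp(bar,40,15,0)])
E
```

```text
start [-0.14  0.18  2.03  0.68  0.84 -0.07] [0.431 0.181 0.293]
turn [ 0.2 -0.2  0.2] shift [-102.    71.8  -44.4]
end q [-0.48  0.22  2.02  0.64  0.99 -0.35] max rate@1s [0.36 0.07 0.05 0.06 0.15 0.33] minq5 0.85
turn [-5.4  5.   8.4] shift [-111.6   77.1  -41.3]
end q [-0.81  0.32  2.    0.72  1.04 -0.57] max rate@1s [0.37 0.13 0.08 0.09 0.07 0.27] minq5 0.99
turn [-15.2   4.9  19.8] shift [13.6 53.5 53.6]
end q [-0.72  0.41  2.08  1.15  0.7  -0.54] max rate@1s [0.14 0.11 0.09 0.57 0.35 0.11] minq5 0.7
turn [ 0.  0. -0.] shift [  0.   0. 110.]
end q [-0.56  0.64  2.02  1.47  0.58 -0.76] max rate@1s [0.17 0.23 0.09 0.32 0.16 0.23] minq5 0.58
```

Call:
move_arm(rows=[[0,0,0,-20,14,-9,0.6],[0,0,0,-42,30,-19,0.6],[0,0,0,-66,47,-29,0.6],[0,0,0,-90,64,-39,0.6],[0,0,0,-102,72,-44,0.6],[0,0,0,-102,72,-44,0.6]])

```text
t: 21.13
tcp_pos: [0.4392, 0.0479, 0.2764]
tool_rot: [0.834, 0.487, 0.224, -0.131]
force: [1.4, -0.4, -0.0]
finger_gap: 0.4
gripper_force: 0.0
```

Call:
move_arm(rows=[[-1,1,1,-20,14,-7,0.4],[-2,2,3,-45,31,-17,0.2],[-3,3,5,-70,48,-26,0],[-4,4,7,-95,65,-35,0],[-5.4,5,8.4,-112,77,-41,0],[-5.4,5,8.4,-112,77,-41,0]])

```text
t: 21.63
tcp_pos: [0.4492, -0.093, 0.2556]
tool_rot: [0.862, 0.407, 0.273, -0.128]
force: [-0.2, 0.9, 0.3]
finger_gap: 1.003
gripper_force: 0.0
```

Call:
move_arm(rows=[[-3,1,4,2,11,10,0],[-6,2,8,5,22,21,0],[-9,3,12,8,33,32,0],[-12,4,16,11,44,43,0],[-15.2,4.9,19.8,13,53,53,0],[-15.2,4.9,19.8,13,53,53,0]])

```text
t: 22.13
tcp_pos: [0.5141, -0.0877, 0.2192]
tool_rot: [0.916, 0.211, 0.332, -0.079]
force: [-0.7, -0.0, -0.3]
finger_gap: 1.0
gripper_force: 0.0
```

```bash
python3 - <<'E'
from way import *
bar=cab(-.067,-.045,.135)
run([gp(bar,40,15,0)])
s=snap('wrist','w4.png');P=cloud(s)
q=P.reshape(-1,3);r=q-C0;cx=r@CX;cy=r@CY
m=(cx<-.055)&(cx>-.09)&(abs(cy+.045)<.02)&(q[:,2]>.11)&(q[:,2]<.165);print(m.sum(),np.percentile(cx[m],[5,50]),np.percentile(cy[m],[5,50,95]))
E
```

```text
start [-0.72  0.42  2.09  1.17  0.7  -0.56] [ 0.514 -0.088  0.219]
turn [-0.4  0.1 -0. ] shift [  4.5   5.7 107.6]
end q [-0.56  0.64  2.02  1.47  0.58 -0.76] max rate@1s [0.17 0.22 0.1  0.31 0.16 0.21] minq5 0.58
304 [-0.07169083 -0.07086127] [-0.05008103 -0.04584221 -0.04009619]
```

Call:
move_arm(rows=[[0,0,0,4,5,20,0],[0,0,0,4,5,45,0],[0,0,0,4,5,70,0],[0,0,0,4,5,92,0],[0,0,0,4,5,105,0],[0,0,0,4,5,108,0.2],[0,0,0,4,5,108,0.6],[0,0,0,4,5,108,1],[0,0,0,4,5,108,1],[0,0,0,4,5,108,1],[0,0,0,4,5,108,1],[0,0,0,4,5,108,1]])

```text
t: 23.18
tcp_pos: [0.5808, -0.062, 0.1417]
tool_rot: [0.915, 0.212, 0.334, -0.079]
force: [-4.6, 4.3, 4.9]
finger_gap: 0.125
gripper_force: 39.0
```

```bash
cat > next2.py <<'E'
from kin import *
import sys
a=now();s=readout.sense();print(s['t'],s['finger_gap'],a[0].round(2),a[1].round(4),s['force'].round(1),s['gripper_force'])
g=a[1]+a[2].apply([0,0,.006]);z=g[2];g=g-C0
v=np.array([g@CX,g@CY+.15]);print('leaf angle',np.degrees(np.arctan2(v[1],v[0])-np.arctan2(.105,-.067)),np.hypot(*v))
b=a
for th in np.arange(float(sys.argv[1]),float(sys.argv[2])+.1,8):
    t=np.radians(th);c,sn=np.cos(t),np.sin(t);x,y=-.067,.105
    P=cab(x*c-y*sn,-.15+x*sn+y*c,z); tgt=gp(P,40,15+.4*th)
    print(th,end=' ');prow(*a[1:],*tgt)
    b=to(*b,*tgt,n=3)
E
python3 next2.py 8 88
```

```text
23.1833 0.12452324292767494 [-0.57  0.63  2.02  1.44  0.59 -0.75] [ 0.5808 -0.062   0.1417] [-4.6  4.3  4.9] 39.01744544506073
leaf angle 0.6987420223194483 0.1241780065080709
8.0 turn [ 1.6 -0.1 -2.2] shift [-11.4   5.6  -9.6]
end q [-0.61  0.63  2.02  1.37  0.63 -0.76] max rate@1s [0.18 0.   0.   0.28 0.16 0.06] minq5 0.6
16.0 turn [ 3.7 -0.1 -4.7] shift [-22.9  14.3 -19.4]
end q [-0.66  0.63  2.01  1.29  0.68 -0.77] max rate@1s [0.2  0.01 0.05 0.35 0.2  0.03] minq5 0.65
24.0 turn [ 5.7 -0.1 -7.1] shift [-33.5  25.  -28.3]
end q [-0.71  0.64  1.99  1.2   0.73 -0.77] max rate@1s [0.18 0.02 0.09 0.35 0.21 0.01] minq5 0.7
32.0 turn [ 7.8 -0.1 -9.6] shift [-42.8  37.5 -36.2]
end q [-0.75  0.64  1.96  1.11  0.79 -0.77] max rate@1s [0.16 0.03 0.12 0.34 0.21 0.01] minq5 0.75
40.0 turn [  9.8  -0.1 -12. ] shift [-50.7  51.6 -43. ]
end q [-0.78  0.65  1.92  1.04  0.84 -0.76] max rate@1s [0.13 0.04 0.16 0.32 0.22 0.02] minq5 0.8
48.0 turn [ 11.9  -0.1 -14.5] shift [-57.1  67.  -48.4]
end q [-0.81  0.66  1.87  0.96  0.9  -0.76] max rate@1s [0.11 0.05 0.19 0.29 0.23 0.02] minq5 0.86
56.0 turn [ 14.   -0.1 -16.9] shift [-61.7  83.4 -52.4]
end q [-0.83  0.68  1.82  0.9   0.96 -0.75] max rate@1s [0.08 0.06 0.21 0.26 0.24 0.02] minq5 0.92
64.0 turn [ 16.   -0.1 -19.4] shift [-64.6 100.6 -54.9]
end q [-0.84  0.7   1.76  0.84  1.02 -0.75] max rate@1s [0.05 0.07 0.24 0.23 0.24 0.02] minq5 0.98
72.0 turn [ 18.1  -0.1 -21.8] shift [-65.6 118.1 -55.8]
end q [-0.85  0.72  1.7   0.79  1.08 -0.74] max rate@1s [0.03 0.08 0.26 0.2  0.24 0.02] minq5 1.04
80.0 turn [ 20.1  -0.2 -24.3] shift [-64.8 135.6 -55.2]
end q [-0.85  0.74  1.63  0.75  1.14 -0.74] max rate@1s [0.01 0.09 0.27 0.18 0.24 0.02] minq5 1.1
88.0 turn [ 22.2  -0.2 -26.7] shift [-62.1 152.8 -53. ]
end q [-0.85  0.76  1.56  0.71  1.2  -0.74] max rate@1s [0.01 0.1  0.29 0.15 0.24 0.01] minq5 1.16
```

Call:
move_arm(rows=[[0.8,0,-1.1,-5.7,2.8,-4.8,1],[1.6,0,-2.2,-11.4,5.6,-9.6,1],[2.7,0,-3.5,-17.2,9.8,-14.6,1],[3.7,0,-4.7,-22.9,14.3,-19.4,1],[4.7,0,-5.9,-28.4,19.5,-24,1],[5.7,0,-7.1,-33.5,25,-28.3,1],[6.8,0,-8.4,-38.3,31.1,-32.4,1],[7.8,0,-9.6,-42.8,37.5,-36.2,1],[8.8,0,-10.8,-46.9,44.4,-39.7,1],[9.8,0,-12,-50.7,51.6,-43,1],[10.8,0,-13.3,-54,59.2,-45.8,1],[11.9,0,-14.5,-57.1,67,-48.4,1]])

```text
t: 24.18
tcp_pos: [0.5413, -0.1545, 0.1417]
tool_rot: [0.868, 0.36, 0.316, -0.133]
force: [-4.4, 4.3, 4.4]
finger_gap: 0.128
gripper_force: 39.2
```

```bash
python3 next2.py 48 88|grep -v end
```

```text
24.1833 0.12803339422139964 [-0.81  0.66  1.87  0.96  0.9  -0.76] [ 0.5413 -0.1545  0.1417] [-4.4  4.3  4.4] 39.166109561920166
leaf angle 47.647793216961574 0.1264492598403651
48.0 turn [-0.3 -0.   0. ] shift [0.6 1.8 0.5]
56.0 turn [ 1.8 -0.1 -2.4] shift [-7.9 15.4 -6.7]
64.0 turn [ 3.9 -0.1 -4.9] shift [-14.8  30.4 -12.6]
72.0 turn [ 5.9 -0.1 -7.3] shift [-20.2  46.5 -17.1]
80.0 turn [ 8.  -0.1 -9.8] shift [-23.7  63.4 -20.2]
88.0 turn [ 10.   -0.1 -12.2] shift [-25.5  80.8 -21.7]
```

Call:
move_arm(rows=[[0.9,0,-1.2,-3.7,8.5,-3.2,1],[1.8,0,-2.4,-7.9,15.4,-6.7,1],[2.8,0,-3.7,-11.5,22.8,-9.7,1],[3.9,0,-4.9,-14.8,30.4,-12.6,1],[4.9,0,-6.1,-17.7,38.4,-15,1],[5.9,0,-7.3,-20.2,46.5,-17.1,1],[7,0,-8.5,-22.2,54.9,-18.8,1],[8,0,-9.8,-23.7,63.4,-20.2,1],[9,0,-11,-24.8,72.1,-21.2,1],[10,0,-12.2,-25.5,80.8,-21.7,1],[10,0,-12.2,-25.5,80.8,-21.7,1]])

```text
t: 25.1
tcp_pos: [0.5762, -0.2412, 0.1416]
tool_rot: [0.812, 0.476, 0.294, -0.169]
force: [-7.3, -4.9, 2.7]
finger_gap: 0.123
gripper_force: 41.3
```

```bash
python3 next2.py 88 88; python3 -c "
from way import *
a=now();run([(a[1]+a[2].apply([0,0,-.12]),a[2])])"
```

```text
25.1 0.12324115687844853 [-0.85  0.76  1.55  0.71  1.19 -0.73] [ 0.5762 -0.2412  0.1416] [-7.3 -4.9  2.7] 41.32548451423645
leaf angle -269.59733981566154 0.1276702685536715
88.0 turn [ 0.5  0.4 -0. ] shift [ 3.5 -4.   2.9]
end q [-0.85  0.76  1.56  0.71  1.2  -0.74] max rate@1s [0.02 0.   0.03 0.01 0.02 0.01] minq5 1.2
start [-0.85  0.76  1.55  0.71  1.19 -0.73] [ 0.576 -0.241  0.142]
turn [0. 0. 0.] shift [   0.    0. -120.]
end q [-0.97  0.65  1.46  0.62  1.41 -0.68] max rate@1s [0.12 0.12 0.12 0.1  0.23 0.06] minq5 1.21
```

Leaf at about 90°. Release and retract.

Call:
move_arm(rows=[[0,0,0,0,0,0,0.7],[0,0,0,0,0,0,0.6],[0,0,0,0,0,0,0.6],[0,0,0,0,0,0,0.6],[0,0,0,0,0,-15,0.6],[0,0,0,0,0,-35,0.6],[0,0,0,0,0,-60,0.6],[0,0,0,0,0,-85,0.6],[0,0,0,0,0,-110,0.6],[0,0,0,0,0,-120,0.6],[0,0,0,0,0,-120,0.6],[0,0,0,0,0,-120,0.6]])

```text
t: 26.1
tcp_pos: [0.539, -0.3048, 0.2336]
tool_rot: [0.812, 0.474, 0.296, -0.169]
force: [0.4, -0.1, -0.6]
finger_gap: 0.399
gripper_force: 0.0
```

```bash
python3 - <<'E'
from way import *
s=readout.sense();print(s['t'],s['force'],s['qd'].round(3))
s1=snap('top','t5.png');s2=snap('scene','s5.png')
cv2.imwrite('pics/both.png',np.vstack([s1['img'][40:300,30:600],s2['img'][150:400,30:600]])[:,:,::-1])
E
```

```text
26.1 [ 0.38294793 -0.06990967 -0.63655218] [ 0.016  0.022  0.027 -0.003  0.002  0.   ]
```

View pics/both.png

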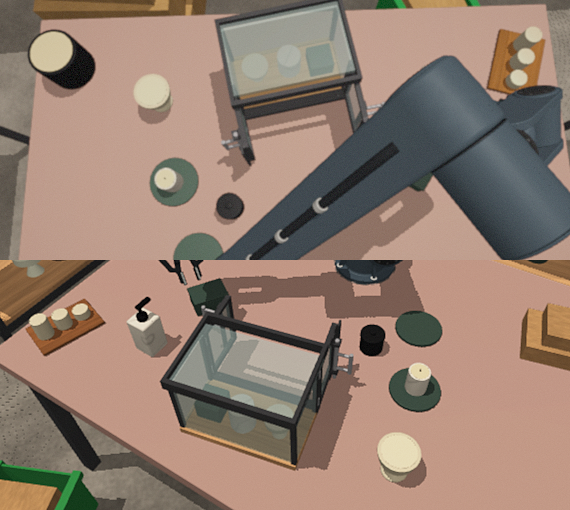

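Both leaves stand square to the cabinet, at (245,140) and (352,105) in the top half. The candle is upright on the left tray at (168,180), the other stoneware is in place, and the gripper is clear.

```bash
python3 -c "
from h import *
print(order.sign_off())"
```

```text
the job is handed in; nothing more can be done
None
```

I handed the job in at about 26 s of the 72 s allowed: the candle is upright on the left tray, the bolt is drawn, both doors stand open at about 90°, and the other stoneware looks undisturbed; the sign-off gave no verdict.

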